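# Charge the pigment mill and hang its guard door

### The arm

A 6-joint arm with a two-finger parallel gripper is mounted at the origin on the work surface. World frame = base frame: x ahead of the robot, y to its left, z up, the work surface at z = 0. Lengths are in m, angles in degrees, forces in N, time in s.
With the tool pointing down it reaches from about 0.3 to 0.775 m from the base axis. Payload 14.6 kg.
Tool frame: the origin (TCP) lies midway between the tips of the shut fingers; the grasp point (between the pads) lies 19 mm behind it (ctrl.pinch_z is the distance from the TCP to the grasp point, in m); z points along the fingers, y is the line along which they close (so a half turn about z gives the same grasp; the last joint's range is limited). The gripper opens to 94 mm and grips with 3 to 60 N. Pads are 16 mm wide; open, the fingers measure 119 mm over their backs; the gripper's body (75 mm by 177 mm) begins 78 mm behind the grasp point.
Start: joints at [-71.482, 17.183, 87.147, -0, 75.671, -3.816], TCP at [0.209, -0.509, 0.205] pointing down, gripper open.
Joint ranges: [-173.82, 173.82], [-45.26, 126.66], [13.44, 144.39], [-59.66, 239.66], [0, 175.72], [-146.38, 146.38]. Speed limits (degrees/s): [127.2, 127.2, 147.25, 180, 180, 180].

### API

Orientations are given as [roll, pitch, yaw] about the fixed x, y, z axes, in that order (R = Rz(yaw) Ry(pitch) Rx(roll)).
In Python, from plant import ctrl gives the robot as it stands. The module is installed in compiled form; this text tells all that it offers.
- The arm moves only by the shell command python3 -m handwheel 'ROWS' [FORCE]. ROWS is JSON, a list of rows, each an object of numbers: "ax", "ay", "az": the turn, a rotation vector about the tool's x, y, z scaled (see below); "dx", "dy", "dz": the shift along the tool's x, y, z scaled (see below); "grip": the closure, from -1 (fully open) to 1 (shut). A call has 1 to 10 rows; each row is the pose to reach, as a shift and turn from the pose commanded when the call began, along the tool's axes at that moment; what a row does not reach only later rows make up. The controller multiplies each number of a shift by 150 mm and each number of a turn by 60 degrees. A row lasts 1/12 s, in which the tool goes at most 41.7 mm and 7.16 degrees, less where a joint would pass 70% of its speed; a pose out of reach is approached as far as the arm can. A call with a number of a shift or a turn outside -1 to 1 is refused whole. A call with a gripper value outside its range is refused whole. The fingers move at their own pace and stop on an object; FORCE is the grip in N (left out, the last holds). Time passes only in rows, so rows that repeat a pose let the fingers close. It gives the time, the measured TCP pose, the force, the opening and the grip force at its end, in the units of the state.
- ctrl.observe(): the state, without advancing time (a new reading comes with each control period).
- ctrl.read_camera(name): name is "side" or "top" or "wrist"; returns (picture, depth): 420x560x3 uint8, red, green, blue; 420x560 float32, m along the optical axis (not along the pixel's ray), 0 where there is no reading.
- ctrl.get_calibration(name): a dict with "mtx" (3x3 intrinsics, pixels), "dist_coeffs" ([k1, k2, p1, p2, k3] as OpenCV has them; the pictures are not rectified), "rvec" (rotation vector, rad) and "tvec" (3), from world to camera coordinates, as OpenCV has them. Camera axes: x right, y down, z forward; pixel columns grow to the right and rows downward; lengths in m; the calibration is good to about 2 mm. A picture is of the moment at which its call begins: read the wrist's pose just before it. get_calibration takes no time and is no camera call; for the wrist camera it gives the pose at the moment of the call.
- ctrl.finish_job(): hands the job in; it is judged then, once.
The state is a dict: "t": time; "q": joint angles; "joint_vel": joint speeds; "joint_torque": joint torques, N m; "tool_pos": TCP position; "orientation": TCP orientation; "force": force on the tool from outside, world axes, zero at the start; "ft_torque": the same for the moment, N m; "finger_gap": finger opening in m; "gripper_force": force on a finger pad.
Only numpy, scipy, OpenCV 4.12 (cv2) and the standard library are available. Lean on these libraries where they do the work, as an engineer would, in place of code of your own. Each camera call takes 0.05 s, during which the arm holds its last target. There are 200 camera calls.

### The job

Charge the paint-maker's mill: gather every porcelain bead lying on the bench into the steel tipping tray with the ones already there, then tip the whole trayful into the mill's hopper so that all the beads are inside it, and stand the tray back on its cork mat. Then lift the guard door out of its wooden stand, lower both its hinge knuckles fully down onto the mill's two hinge pins and leave it shut against the front. Only then press the start button fully down. Do not knock over the paint jars or the bottle.

Things in the scene. Friction and masses are not known exactly. Their poses are not given: they have to be found in the camera images.
- mill: grey bench mill, fixed, housing 200 (x) x 260 (y) x 130 mm high, hopper on top. Origin at the centre of its underside; x to its back, y to its left, z up; its front (-x) faces roughly to the robot. The two hinge pins stand before the left end of the front face; a rubber stop pad at the right of that face catches the door's free edge 2 mm behind its shut position
- hopper (a point): centre of the hopper's floor, 135 mm above the bench, axes as the mill's. The hopper is open on top, walls sloped and 4 mm thick: floor 90 (x) x 100 (y) mm, mouth 150 (x) x 160 (y) mm inside; its rim is 65 mm above this point
- pin_low (a point): foot of the lower hinge pin, on top of its bracket, at (-118, 108, 42) mm in the mill's frame. Steel, upright, 8 mm thick, 20 mm tall, the uppermost 6 mm tapering to 3 mm. Brackets (22 mm wide, 6 mm thick) come forward from the front face and end 12 mm before the pin's axis. Axes as the mill's
- pin_high (a point): foot of the upper hinge pin: same pin and bracket, exactly 70 mm above the lower one
- start (a joint): travel of the start button in m: 0 up, 0.006 fully down; pressed downward against a spring, 5 N at full travel; it counts as pressed beyond 0.0045
- start_top (a point): centre of the top of the start button (30 mm wide, grey, on a black housing on the mill's top, front right corner)
- door_tab (a point): centre of the grip tab (dark steel, 12 thick x 40 wide x 42 mm tall) on the door's top edge; take it across the 12 mm. Axes are the door's: x through its thickness, y along its width to the knuckles, z up. Aluminium panel 10 x 150 x 130 mm, 0.32 kg; this point is 152 mm above the lower edge, 8 mm from mid-width towards the knuckles. Shut, the axes are along the mill's
- door_edge (a point): middle of the door's free edge, opposite the knuckles, 65 mm above the lower edge. Shut, it is at (-118, -55, 85) mm in the mill's frame. At the start the door stands upright, lower edge 12 mm above the bench, in a 13 mm wide, 30 mm deep slot of a fixed plywood stand (base 90 x 175 mm, slot walls up to 42 mm above the bench, directly below the door)
- knuckle_low (a point): centre of the underside of the door's lower knuckle, on the axis of its hole: a steel eye 20 mm wide, 22 mm tall, with an 11 mm through hole, 88 mm from the door's mid-width, 22 mm above its lower edge. Fully down, it coincides with pin_low
- knuckle_high (a point): the same for the upper knuckle, 70 mm above the lower; fully down, it coincides with pin_high
- tray_bar (a point): centre of the tray's grip bar (dark steel, 12 mm thick in x, 128 mm long in y, 16 mm tall, its centre 60 mm above the tray's underside): take it across the 12 mm. Axes are the tray's: +x towards the pouring lip, z up. Steel tray, 90 (x) x 124 (y) mm, 0.22 kg, walls 34 mm high on three sides
- tray_in (a point): middle of the tray's inner floor, 4 mm above its underside, 14 mm in +x of the bar; axes as tray_bar. Inside it reaches -43 to 45 mm in x, 60 mm either way in y. The +x side is the pouring lip: no wall, the floor turns up 0.32 rad over the last 25 mm, its lip 45 mm in +x of and 6 mm above this point. Beads topple and roll out when it is tipped 55 to 60 degrees about the bar, lip down
- mat_top (a point): centre of the top of the cork mat, 150 (x) x 170 (y) x 3 mm, fixed, on which the tray starts and must stand again
- jar1: small paint jar, a bystander, 48 mm wide, 60 mm tall
- jar2: paint jar, a bystander, 66 mm wide, 85 mm tall
- jar3: paint jar, a bystander, 60 mm wide, 70 mm tall
- paintbottle: paint bottle, a bystander, 52 mm wide, 150 mm tall
- bead1_c (a point): centre of a white porcelain grinding bead: a barrel 26 mm across and 24 mm tall with bevelled rims, flat ends 16 mm wide, 28 g, standing in the tray at the start, in a row under and behind the bar
- bead2_c (a point): centre of a white porcelain grinding bead: a barrel 26 mm across and 24 mm tall with bevelled rims, flat ends 16 mm wide, 28 g, standing in the tray at the start, in a row under and behind the bar
- bead3_c (a point): centre of a white porcelain grinding bead: a barrel 26 mm across and 24 mm tall with bevelled rims, flat ends 16 mm wide, 28 g, standing in the tray at the start, in a row under and behind the bar
- bead4_c (a point): centre of a white porcelain grinding bead: a barrel 26 mm across and 24 mm tall with bevelled rims, flat ends 16 mm wide, 28 g, standing on the bench at the start, or absent
- bead5_c (a point): centre of a white porcelain grinding bead: a barrel 26 mm across and 24 mm tall with bevelled rims, flat ends 16 mm wide, 28 g, standing on the bench at the start, or absent
- bead6_c (a point): centre of a white porcelain grinding bead: a barrel 26 mm across and 24 mm tall with bevelled rims, flat ends 16 mm wide, 28 g, standing on the bench at the start, or absent
- bead7_c (a point): centre of a white porcelain grinding bead: a barrel 26 mm across and 24 mm tall with bevelled rims, flat ends 16 mm wide, 28 g, standing on the bench at the start, or absent
Things that resemble listed ones, but are neither listed nor needed, are in the scene too. What is meant by the part that bears door_tab is not orange, and is the larger of those in its own colour.

How it is judged:
By the outcome, as a careful person would: the job done as asked, in the order asked, and still so for the second after the job is handed in, with the robot touching nothing.
Of bead4, bead5, bead6, bead7 only 2 to 4 are there at a start; the rules pass over those that are not, and their reading is None.
At some moment in a run one of bead4, bead5, bead6, bead7 may be knocked a few centimetres aside while the robot is not near it.
It also fails if it takes over 210 s, if anything falls off the work surface, if the arm or the gripper's body presses on something with over 40 N, if the wrist force passes 120 N, or if a joint passes its speed limit or range.

## Working session

There is one attempt and no reset: what is moved stays moved. The work goes in short steps, Python scripts to look and compute and a shell command to move; the robot and the scene stay as the last step left them, time stands still between calls to the robot, and variables do not carry over. Pictures are saved under pics/ and viewed, at most 14 in all, crops included, and the job is handed in when it is done.

```bash
mkdir -p pics
cat > h.py <<'E'
import numpy as np, cv2
from plant import ctrl
from scipy.spatial.transform import Rotation as R
def snap(name,fn,crop=None,k=1):
    cal=ctrl.get_calibration(name); im,d=ctrl.read_camera(name)
    np.savez(f'pics/{fn}.npz',im=im,d=d,**{a:np.array(b,float) for a,b in cal.items()})
    save(fn,crop,k); return im,d,cal
def save(fn,crop=None,k=1,out=None):
    im=np.load(f'pics/{fn}.npz')['im']
    if crop: x0,y0,x1,y1=crop; im=im[y0:y1,x0:x1]
    im=cv2.resize(im,None,fx=k,fy=k,interpolation=cv2.INTER_CUBIC)
    cv2.imwrite(f'pics/{out or fn}.png',im[:,:,::-1])
def ray(f,px):
    u=cv2.undistortPoints(np.array([[px]],float),f['mtx'],f['dist_coeffs'])[0,0]
    Rm=cv2.Rodrigues(f['rvec'])[0]; c=-Rm.T@f['tvec'].ravel()
    return c,Rm.T@np.array([u[0],u[1],1.])
def at_z(fn,px,z):
    c,r=ray(np.load(f'pics/{fn}.npz'),px); return c+r*(z-c[2])/r[2]
def by_d(fn,px,w=1):
    f=np.load(f'pics/{fn}.npz'); x,y=map(int,np.round(px)); p=f['d'][y-w:y+w+1,x-w:x+w+1]; p=p[p>0]
    c,r=ray(f,px); return c+r*np.median(p) if len(p) else None
def cloud(fn):
    f=np.load(f'pics/{fn}.npz'); h,w=f['d'].shape
    uv=np.stack(np.meshgrid(np.arange(w),np.arange(h)),-1).reshape(-1,1,2).astype(float)
    u=cv2.undistortPoints(uv,f['mtx'],f['dist_coeffs'])[:,0]; d=f['d'].reshape(-1,1).astype(float)
    P=np.hstack([u*d,d]); Rm=cv2.Rodrigues(f['rvec'])[0]
    W=(P-f['tvec'].ravel())@Rm; W[d[:,0]<=0]=np.nan
    return W.reshape(h,w,3)
def proj(fn,P):
    f=np.load(f'pics/{fn}.npz'); return cv2.projectPoints(np.array(P,float).reshape(-1,1,3),f['rvec'],f['tvec'],f['mtx'],f['dist_coeffs'])[0][:,0]
def move(pos,yaw=None,rot=None):
    "print dx.. for handwheel to reach pos (TCP) & yaw deg (tool down) from current state"
    s=ctrl.observe(); R0=R.from_euler('xyz',s['orientation'],degrees=True)
    R1=rot if rot is not None else (R.from_euler('xyz',[180,0,yaw],degrees=True) if yaw is not None else R0)
    d=R0.inv().apply(np.array(pos)-s['tool_pos'])/.15; a=(R0.inv()*R1).as_rotvec(degrees=True)/60
    print('d',np.round(d,4),'a',np.round(a,4),'rows>=',round(max(np.linalg.norm(d)*150/41.7,np.linalg.norm(a)*60/7.16),1))
def st():
    s=ctrl.observe(); print('t',round(s['t'],2),*[ (k,np.round(s[k],4).tolist()) for k in ('tool_pos','orientation','q','force','finger_gap','gripper_force')])
E
python3 - <<'E'
from h import *
st(); snap('top','top0',None,1.4); snap('side','side0',None,1.4)
for n in('top','side'):
    c=ctrl.get_calibration(n); print(n,np.round(c['mtx'],1).tolist(),(-cv2.Rodrigues(np.array(c['rvec'],float))[0].T@np.array(c['tvec']).ravel()).round(3))
E
```

```text
t 0.0 ('tool_pos', [0.2089, -0.5085, 0.2049]) ('orientation', [-179.9369, -0.0031, 22.3316]) ('q', [-71.4828, 17.2146, 87.179, -0.0011, 75.6696, -3.8141]) ('force', [-0.1431, -0.6429, -0.4644]) ('finger_gap', 0.0939) ('gripper_force', 0.0)
top [[458.0, 0.0, 278.8], [0.0, 458.0, 208.3], [0.0, 0.0, 1.0]] [ 0.264 -0.157  1.669]
side [[498.0, 0.0, 280.4], [0.0, 498.0, 208.9], [0.0, 0.0, 1.0]] [ 0.294 -1.215  0.811]
```

View pics/top0.png

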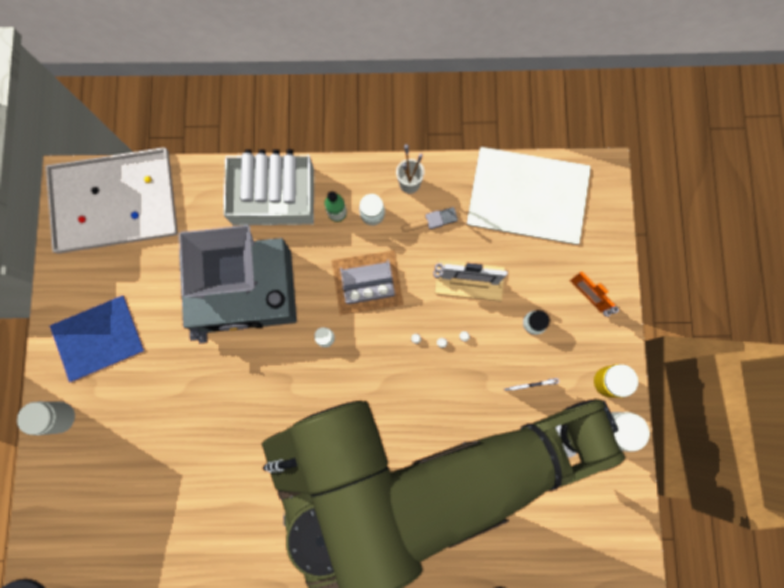

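View pics/side0.png

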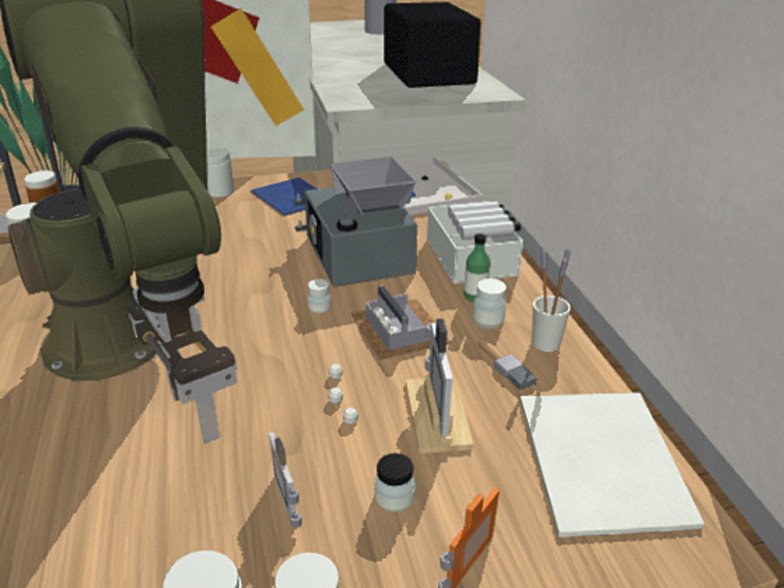

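The top picture shows the mill at about (235,285), hopper (218,260), tray on its cork mat (368,283), the door in its stand (470,275), three loose beads at (416,338), (442,342), (464,336), and the small jar at (323,337). The side picture agrees; the orange and the small grey doors are decoys. The arm could be hiding a fourth loose bead.

Run:
```python
from h import *
save('top0',(110,150,390,290),2.85,'top0c')
W=cloud('top0')
for n,p in dict(hopfloor=(225,265),milltop=(275,270),btn=(275,298),tray_bar=(368,270),tab=(473,268),jar1=(323,336),b1=(416,338),b2=(442,342),b3=(464,336),bot=(334,203),jarw=(371,206),jarblk=(538,321)).items():
    print(n,np.round(by_d('top0',(p[0]/1.4,p[1]/1.4)),3))
# mill top plane
m=(abs(W[...,2]-.13)<.006)&(W[...,1]>.0)&(W[...,1]<.45)&(W[...,0]>.25); m=cv2.morphologyEx(m.astype(np.uint8),cv2.MORPH_OPEN,np.ones((3,3)))
n,l,s,c=cv2.connectedComponentsWithStats(m); i=1+np.argmax(s[1:,4]); P=W[l==i]; print('mill',s[i],P.min(0),P.max(0),cv2.minAreaRect(P[:,:2].astype(np.float32)*1000))
m=(abs(W[...,2]-.20)<.006)&(W[...,1]>.0)&(W[...,1]<.45)&(W[...,0]>.25);P=W[m];print('rim',len(P),cv2.minAreaRect(P[:,:2].astype(np.float32)*1000))
```

```text
hopfloor [0.613 0.259 0.138]
milltop [0.6   0.138 0.129]
btn [0.526 0.132 0.153]
tray_bar [ 0.623 -0.086  0.011]
tab [ 0.587 -0.342  0.18 ]
jar1 [0.443 0.027 0.062]
b1 [ 0.439 -0.209  0.023]
b2 [ 0.428 -0.275  0.024]
b3 [ 0.442 -0.332  0.025]
bot [ 0.773 -0.006  0.118]
jarw [ 0.775 -0.098  0.083]
jarblk [ 0.473 -0.513  0.07 ]
mill [ 130  171   75   63 1702] [0.46379339 0.11081583 0.12400416] [0.67915043 0.36297895 0.1359953 ] ((571.582275390625, 239.42803955078125), (200.4156494140625, 256.500244140625), 5.368369102478027)
rim 401 ((609.66259765625, 263.77935791015625), (158.73800659179688, 167.0781707763672), 4.884480953216553)
```

View pics/top0c.png

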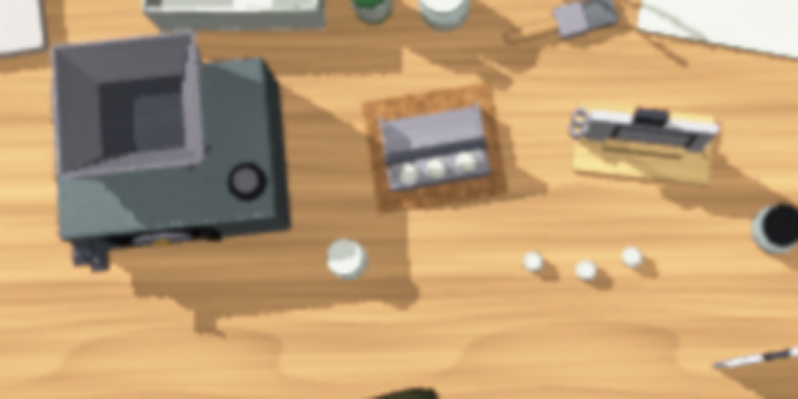

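The crop shows mill, tray (beads on the robot side of the bar, lip facing away), door with knuckles on its left, and the three loose beads; the mill pose is about (0.572, 0.239), yaw 5°. Next I move the arm over the beads for a wrist look.

Run:
```python
from h import *
move([.40,-.27,.33],82)
move([.31,-.39,.27],52)
```

```text
d [ 1.7826 -0.9878 -0.8326] a [-8.000e-04 -5.000e-04 -9.945e-01] rows>= 8.3
d [ 0.9236 -0.4754 -0.4332] a [-9.000e-04 -3.000e-04 -4.945e-01] rows>= 4.1
```

```bash
python3 -m handwheel '[{"dx":0.46,"dy":-0.24,"dz":-0.22,"az":-0.25,"grip":-1},{"dx":0.92,"dy":-0.475,"dz":-0.43,"az":-0.5},{"dx":0.92,"dy":-0.475,"dz":-0.43,"az":-0.5},{"dx":0.92,"dy":-0.475,"dz":-0.43,"az":-0.5},{"dx":0.92,"dy":-0.475,"dz":-0.43,"az":-0.5},{"dx":0.92,"dy":-0.475,"dz":-0.43,"az":-0.5}]'; python3 -c "
from h import *
move([.40,-.27,.33],82)"
```

```text
d [ 1.7826 -0.9878 -0.8326] a [-8.000e-04 -5.000e-04 -9.945e-01] rows>= 8.3validation failed for argument at $[0]...
```

```bash
python3 -m handwheel '[{"dx":0.92,"dy":-0.475,"dz":-0.43,"ax":0,"ay":0,"az":-0.5,"grip":-1},{"dx":0.92,"dy":-0.475,"dz":-0.43,"ax":0,"ay":0,"az":-0.5,"grip":-1},{"dx":0.92,"dy":-0.475,"dz":-0.43,"ax":0,"ay":0,"az":-0.5,"grip":-1},{"dx":0.92,"dy":-0.475,"dz":-0.43,"ax":0,"ay":0,"az":-0.5,"grip":-1},{"dx":0.92,"dy":-0.475,"dz":-0.43,"ax":0,"ay":0,"az":-0.5,"grip":-1}]'; python3 -c "
from h import *
move([.40,-.27,.33],82)"
```

```text
t: 0.52
tool_pos: [0.3129, -0.3873, 0.273]
orientation: [179.8, 0.0, 53.0]
force: [-0.3, -0.7, 1.1]
finger_gap: 0.0939
gripper_force: 0.0
d [ 0.9736 -0.0054 -0.3804] a [ 0.0038  0.0013 -0.4835] rows>= 4.1
```

```bash
python3 -m handwheel '[{"dx":0.97,"dy":0,"dz":-0.38,"ax":0,"ay":0,"az":-0.5,"grip":-1},{"dx":0.97,"dy":0,"dz":-0.38,"ax":0,"ay":0,"az":-0.5,"grip":-1},{"dx":0.97,"dy":0,"dz":-0.38,"ax":0,"ay":0,"az":-0.5,"grip":-1},{"dx":0.97,"dy":0,"dz":-0.38,"ax":0,"ay":0,"az":-0.5,"grip":-1},{"dx":0.97,"dy":0,"dz":-0.38,"ax":0,"ay":0,"az":-0.5,"grip":-1},{"dx":0.97,"dy":0,"dz":-0.38,"ax":0,"ay":0,"az":-0.5,"grip":-1}]'; python3 -c "
from h import *
st(); snap('wrist','w1',None,1.4); snap('top','top1',None,1.4); s=ctrl.observe()
f=np.load('pics/w1.npz'); Rm=cv2.Rodrigues(f['rvec'])[0]; print('cam',-Rm.T@f['tvec'].ravel(),Rm[2], s['tool_pos'])"
```

```text
t: 1.02
tool_pos: [0.3989, -0.2747, 0.3269]
orientation: [180.0, 0.0, 82.5]
force: [-0.1, 0.2, -0.7]
finger_gap: 0.0937
gripper_force: 0.0
t 1.02 ('tool_pos', [0.3989, -0.2747, 0.3269]) ('orientation', [179.9956, 0.0151, 82.4672]) ('q', [-38.88, 4.8659, 85.8357, -0.0106, 89.2868, -31.3471]) ('force', [-0.1272, 0.2381, -0.6936]) ('finger_gap', 0.0937) ('gripper_force', 0.0)
cam [ 0.40801127 -0.20924015  0.50579967] [-0.03024875 -0.22767882 -0.97326634] [ 0.39790047 -0.27581033  0.32605615]
```

View pics/w1.png

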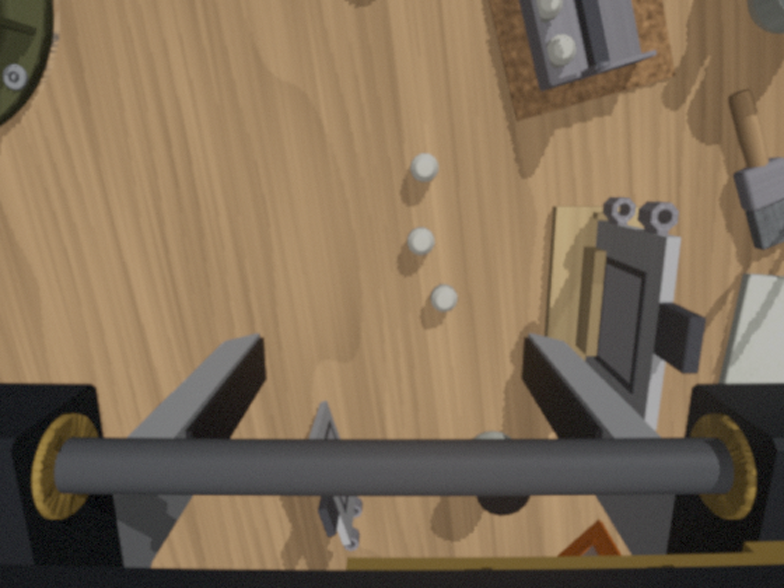

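View pics/top1.png

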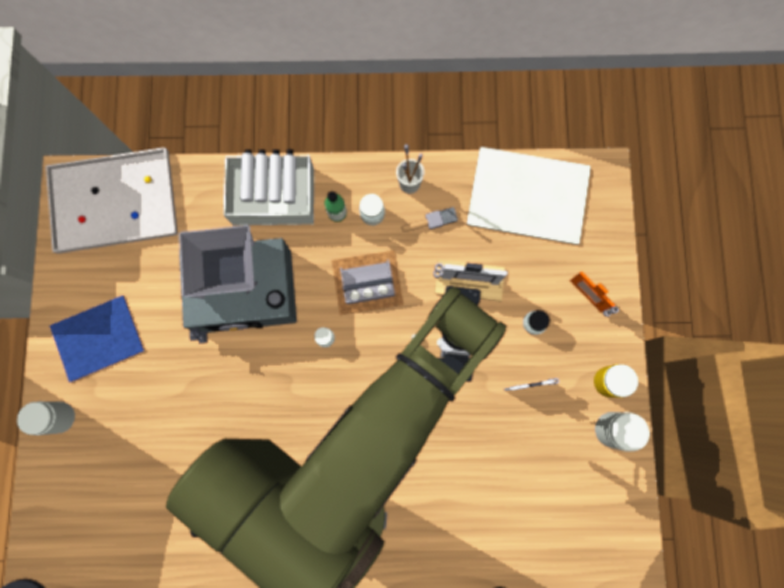

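No fourth loose bead appeared where the arm had been. The wrist picture shows beads at (425,167), (421,240), (444,298), the tray at upper right, and the door with its tab at (680,335).

Run:
```python
from h import *
for p in [(425,167),(421,240),(444,298)]: print(at_z('w1',(p[0]/1.4,p[1]/1.4),.014).round(4))
im=np.load('pics/w1.npz')['im'].astype(int); W=cloud('w1')
for n,p in enumerate([(425,167),(421,240),(444,298)]):
    x,y=int(p[0]/1.4),int(p[1]/1.4); Q=W[y-14:y+15,x-14:x+15].reshape(-1,3); Q=Q[(Q[:,2]>.008)&(Q[:,2]<.03)]; print('bead',len(Q),((Q.min(0)+Q.max(0))/2).round(4),(Q.max(0)-Q.min(0)).round(3))
move([.433,-.208,.10],98)
```

```text
[ 0.4372 -0.2091  0.014 ]
[ 0.4255 -0.2756  0.014 ]
[ 0.441  -0.3347  0.014 ]
bead 326 [ 0.4352 -0.2094  0.017 ] [0.025 0.025 0.018]
bead 277 [ 0.4246 -0.2756  0.0176] [0.024 0.025 0.017]
bead 277 [ 0.4401 -0.3333  0.0173] [0.024 0.025 0.018]
d [0.4789 0.1722 1.5071] a [-0.0012 -0.0007 -0.2639] rows>= 5.7
```

```bash
python3 -c "
from h import *
move([.436,-.209,.18])"
python3 - <<'E'
import sys; sys.path.insert(0,'.')
from h import *
W=cloud('top1'); im=np.load('pics/top1.npz')['im'].astype(int)
box=(W[...,0]>.48)&(W[...,0]<.72)&(W[...,1]>-.2)&(W[...,1]<.03)
bar=box&(W[...,2]>.055)&(W[...,2]<.08); P=W[bar]; print('bar',len(P),P.mean(0),cv2.minAreaRect(P[:,:2].astype(np.float32)*1000))
tr=box&(W[...,2]>.02)&(W[...,2]<.08)&(W[...,0]<.66); P=W[tr]; print('tray',len(P),cv2.minAreaRect(P[:,:2].astype(np.float32)*1000))
hsv=cv2.cvtColor(im.astype(np.uint8),cv2.COLOR_RGB2HSV); print('mat col',hsv[212,243],hsv[200,275],'wood',hsv[250,240])
for p in [(333,257),(395,254),(402,305),(340,313)]: print('mat corner',at_z('top1',(p[0]/1.4,p[1]/1.4),.003).round(4))
dz=(W[...,0]>.5)&(W[...,0]<.68)&(W[...,1]>-.45)&(W[...,1]<-.23)
for lo,hi in((.165,.19),(.12,.155)):
    P=W[dz&(W[...,2]>lo)&(W[...,2]<hi)]; print('door',len(P),P.mean(0) if len(P) else 0,cv2.minAreaRect(P[:,:2].astype(np.float32)*1000))
E
```

```text
d [0.4753 0.1922 0.9737] a [0. 0. 0.] rows>= 4.0
bar 147 [ 0.57430491 -0.08423594  0.06973836] ((574.803955078125, -84.06910705566406), (13.585779190063477, 126.16549682617188), 9.507563591003418)
tray 390 ((587.88134765625, -82.41327667236328), (93.59795379638672, 127.89196014404297), 8.896672248840332)
mat col [ 14 148 138] [113  35  88] wood [ 16 128 164]
mat corner [0.661  0.0079 0.003 ]
mat corner [ 0.6667 -0.1576  0.003 ]
mat corner [ 0.5288 -0.1741  0.003 ]
mat corner [ 0.5098 -0.011   0.003 ]
door 54 [ 0.59108411 -0.34115187  0.18134339] ((592.0532836914062, -342.4933776855469), (39.867923736572266, 12.446873664855957), 83.53865814208984)
door 195 [ 0.59084986 -0.3416778   0.13635207] ((594.2381591796875, -340.94635009765625), (171.12269592285156, 19.483043670654297), 83.29891204833984)
```

```bash
python3 -m handwheel '[{"dx":0.475,"dy":0.19,"dz":0.97,"ax":0,"ay":0,"az":0,"grip":-1},{"dx":0.475,"dy":0.19,"dz":0.97,"ax":0,"ay":0,"az":0,"grip":-1},{"dx":0.475,"dy":0.19,"dz":0.97,"ax":0,"ay":0,"az":0,"grip":-1},{"dx":0.475,"dy":0.19,"dz":0.97,"ax":0,"ay":0,"az":0,"grip":-1},{"dx":0.475,"dy":0.19,"dz":0.97,"ax":0,"ay":0,"az":0,"grip":-1},{"dx":0.475,"dy":0.19,"dz":0.97,"ax":0,"ay":0,"az":0,"grip":-1}]' 15
python3 -c "
from h import *
move([.436,-.209,.04])"
```

```text
t: 1.62
tool_pos: [0.4353, -0.2089, 0.1805]
orientation: [-179.8, -0.1, 82.2]
force: [-0.5, -0.7, 1.0]
finger_gap: 0.0942
gripper_force: 0.0
d [-0.0014  0.008   0.9365] a [0. 0. 0.] rows>= 3.4
```

```bash
python3 -m handwheel '[{"dx":0,"dy":0,"dz":0.3,"ax":0,"ay":0,"az":0,"grip":-0.4},{"dx":0,"dy":0,"dz":0.6,"ax":0,"ay":0,"az":0,"grip":-0.4},{"dx":0,"dy":0,"dz":0.9,"ax":0,"ay":0,"az":0,"grip":-0.4},{"dx":0,"dy":0,"dz":0.9,"ax":0,"ay":0,"az":0,"grip":-0.4},{"dx":0,"dy":0,"dz":0.9,"ax":0,"ay":0,"az":0,"grip":-0.4}]' 15
python3 -m handwheel '[{"dx":0,"dy":0,"dz":0.15,"ax":0,"ay":0,"az":0,"grip":-0.4},{"dx":0,"dy":0,"dz":0.26,"ax":0,"ay":0,"az":0,"grip":-0.4},{"dx":0,"dy":0,"dz":0.26,"ax":0,"ay":0,"az":0,"grip":0},{"dx":0,"dy":0,"dz":0.26,"ax":0,"ay":0,"az":0,"grip":1},{"dx":0,"dy":0,"dz":0.26,"ax":0,"ay":0,"az":0,"grip":1},{"dx":0,"dy":0,"dz":0.26,"ax":0,"ay":0,"az":0,"grip":1},{"dx":0,"dy":0,"dz":0.26,"ax":0,"ay":0,"az":0,"grip":1},{"dx":0,"dy":0,"dz":0.26,"ax":0,"ay":0,"az":0,"grip":1},{"dx":0,"dy":0,"dz":0.26,"ax":0,"ay":0,"az":0,"grip":1}]' 15
```

```text
t: 2.03
tool_pos: [0.4355, -0.2094, 0.046]
orientation: [-179.9, -0.1, 82.2]
force: [-0.3, -0.5, -0.0]
finger_gap: 0.0663
gripper_force: 0.0
t: 2.78
tool_pos: [0.4365, -0.2086, 0.008]
orientation: [180.0, 0.0, 82.3]
force: [-2.9, -0.1, 5.7]
finger_gap: 0.0254
gripper_force: 15.1
```

```bash
python3 -m handwheel '[{"dx":0,"dy":0,"dz":-0.2,"ax":0,"ay":0,"az":0,"grip":1},{"dx":0,"dy":0,"dz":-0.5,"ax":0,"ay":0,"az":0.1,"grip":1},{"dx":0,"dy":0,"dz":-0.75,"ax":0,"ay":0,"az":0.2,"grip":1},{"dx":0,"dy":0,"dz":-0.9,"ax":0,"ay":0,"az":0.3,"grip":1},{"dx":0,"dy":0,"dz":-0.9,"ax":0,"ay":0,"az":0.4,"grip":1},{"dx":0,"dy":0,"dz":-0.9,"ax":0,"ay":0,"az":0.5,"grip":1},{"dx":0,"dy":0,"dz":-0.9,"ax":0,"ay":0,"az":0.6,"grip":1},{"dx":0,"dy":0,"dz":-0.9,"ax":0,"ay":0,"az":0.7,"grip":1},{"dx":0,"dy":0,"dz":-0.9,"ax":0,"ay":0,"az":0.7,"grip":1}]' 15
python3 -c "
from h import *
move([.5918,-.0510,.14],9);st()"
```

```text
t: 3.53
tool_pos: [0.4362, -0.2083, 0.1426]
orientation: [-180.0, 0.0, 40.1]
force: [0.5, -0.8, -0.5]
finger_gap: 0.0247
gripper_force: 15.0
d [ 1.4692 -0.1353  0.0171] a [-1.000e-04  0.000e+00  5.175e-01] rows>= 5.3
t 3.53 ('tool_pos', [0.4362, -0.2083, 0.1426]) ('orientation', [-179.9955, 0.0012, 40.0514]) ('q', [-29.8751, 12.4477, 101.9692, 0.0004, 65.5878, 20.0732]) ('force', [0.488, -0.8458, -0.5186]) ('finger_gap', 0.0247) ('gripper_force', 14.9961)
```

```bash
python3 -m handwheel '[{"dx":0.25,"dy":0,"dz":0,"ax":0,"ay":0,"az":0.1,"grip":1},{"dx":0.5,"dy":-0.05,"dz":0,"ax":0,"ay":0,"az":0.2,"grip":1},{"dx":0.75,"dy":-0.1,"dz":0,"ax":0,"ay":0,"az":0.3,"grip":1},{"dx":1,"dy":-0.13,"dz":0,"ax":0,"ay":0,"az":0.4,"grip":1},{"dx":1,"dy":-0.13,"dz":0,"ax":0,"ay":0,"az":0.518,"grip":1},{"dx":1,"dy":-0.13,"dz":0,"ax":0,"ay":0,"az":0.518,"grip":1}]' 15
python3 -c "
from h import *
move([.5918,-.0510,.14],9);move([.5918,-.0510,.05],9);"
```

```text
t: 4.03
tool_pos: [0.5385, -0.095, 0.1421]
orientation: [-180.0, 0.0, 9.3]
force: [-0.3, -0.0, 0.9]
finger_gap: 0.0252
gripper_force: 15.0
d [ 0.3978 -0.2324  0.0136] a [-0.0002  0.0006  0.0044] rows>= 1.7
d [ 0.3982 -0.2323  0.6136] a [-0.0002  0.0006  0.0044] rows>= 2.8
```

```bash
python3 -m handwheel '[{"dx":0.25,"dy":-0.15,"dz":0,"ax":0,"ay":0,"az":0,"grip":1},{"dx":0.4,"dy":-0.23,"dz":0,"ax":0,"ay":0,"az":0,"grip":1},{"dx":0.4,"dy":-0.23,"dz":0,"ax":0,"ay":0,"az":0,"grip":1},{"dx":0.4,"dy":-0.23,"dz":0,"ax":0,"ay":0,"az":0,"grip":1}]' 15
python3 -c "
from h import *
move([.5918,-.0510,.05],9); snap('wrist','w2',None,1.4)
o=np.array([.5886,-.0819]);ex=np.array([.9877,.1564]);ey=np.array([-.1564,.9877])
P=[[*(o+a*ex+b*ey),z] for a,b,z in((.045,.06,.013),(.045,-.06,.013),(-.045,.062,.037),(-.045,-.062,.037),(-.014,.064,.071),(-.014,-.064,.071))]
print((proj('w2',P)*1.4).round())"
```

```text
t: 4.37
tool_pos: [0.5915, -0.0528, 0.142]
orientation: [-180.0, 0.0, 9.6]
force: [0.0, -0.8, -0.1]
finger_gap: 0.0253
gripper_force: 15.0
d [ 0.0045 -0.0116  0.6133] a [-0.0001  0.0008  0.0103] rows>= 2.2
[[340. 221.]
 [543. 223.]
 [334. 380.]
 [546. 382.]
 [322. 349.]
 [574. 351.]]
```

View pics/w2.png

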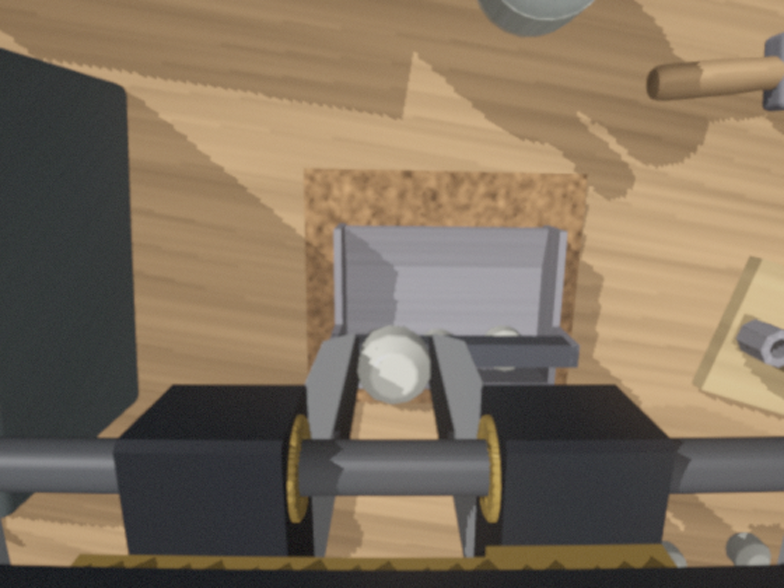

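The wrist picture shows the held bead at (394,365), the tray inner lip corners at about (345,228) and (552,230), and the bar's right end at (577,345): the tray lies 2–4 mm off my estimate, so I refine it by depth.

Run:
```python
from h import *
W=cloud('w2'); u,v=np.meshgrid(np.arange(560)*1.4,np.arange(420)*1.4)
P=W[(u>485)&(u<590)&(v>325)&(v<375)]; P=P[(P[:,2]>.060)&(P[:,2]<.08)]; print('bar',len(P),P.min(0),P.max(0),P[:,2].mean()); r=cv2.minAreaRect(P[:,:2].astype(np.float32)*1000);print(r,cv2.boxPoints(r).round(1).tolist())
for p in((345,228),(552,230),(340,228),(566,230)): print(p,at_z('w2',(p[0]/1.4,p[1]/1.4),.0145).round(4), by_d('w2',(p[0]/1.4,p[1]/1.4+3)))
print('mat corners',[at_z('w2',(a/1.4,b/1.4),.003).round(4).tolist() for a,b in((304,169),(588,174))])
print('bead',by_d('w2',(394/1.4,365/1.4)))
```

```text
bar 1343 [ 0.56949062 -0.15124046  0.06000914] [ 0.58863825 -0.1024187   0.07268436] 0.06949084383489028
((579.2166137695312, -126.82704162597656), (12.963801383972168, 48.17291259765625), 8.38495922088623) [[569.2999877929688, -103.9000015258789], [576.2999877929688, -151.60000610351562], [589.0999755859375, -149.6999969482422], [582.0999755859375, -102.0999984741211]]
(345, 228) [ 0.6201 -0.0193  0.0145] [ 0.6179926  -0.01979839  0.01688242]
(552, 230) [ 0.6396 -0.1397  0.0145] [ 0.63767013 -0.13768572  0.02256121]
(340, 228) [ 0.6196 -0.0164  0.0145] [ 0.62010242 -0.01855276  0.03666586]
(566, 230) [ 0.641  -0.1479  0.0145] [ 0.63992381 -0.14076757  0.0367017 ]
mat corners [[0.6494, 0.0109, 0.003], [0.6753, -0.1569, 0.003]]
bead [ 0.59527614 -0.05268201  0.1578007 ]
```

```bash
python3 -m handwheel '[{"dx":0,"dy":0.01,"dz":0.2,"ax":0,"ay":0,"az":0,"grip":1},{"dx":0,"dy":0.01,"dz":0.4,"ax":0,"ay":0,"az":0,"grip":1},{"dx":0,"dy":0.01,"dz":0.6,"ax":0,"ay":0,"az":0,"grip":1},{"dx":0,"dy":0.01,"dz":0.7,"ax":0,"ay":0,"az":0,"grip":1},{"dx":0,"dy":0.01,"dz":0.78,"ax":0,"ay":0,"az":0,"grip":1},{"dx":0,"dy":0.01,"dz":0.82,"ax":0,"ay":0,"az":0,"grip":1},{"dx":0,"dy":0.01,"dz":0.84,"ax":0,"ay":0,"az":0,"grip":1},{"dx":0,"dy":0.01,"dz":0.84,"ax":0,"ay":0,"az":0,"grip":1}]' 15
python3 -m handwheel '[{"dx":0,"dy":0,"dz":0,"ax":0,"ay":0,"az":0,"grip":0.34},{"dx":0,"dy":0,"dz":0,"ax":0,"ay":0,"az":0,"grip":0.34},{"dx":0,"dy":0,"dz":-0.05,"ax":0,"ay":0,"az":0,"grip":0.34},{"dx":0,"dy":0,"dz":-0.15,"ax":0,"ay":0,"az":0,"grip":0.34},{"dx":0,"dy":0,"dz":-0.35,"ax":0,"ay":0,"az":0,"grip":0.34},{"dx":0,"dy":0,"dz":-0.6,"ax":0,"ay":0,"az":0,"grip":0.34},{"dx":0,"dy":0,"dz":-0.84,"ax":0,"ay":0,"az":0,"grip":0},{"dx":0,"dy":0,"dz":-0.84,"ax":0,"ay":0,"az":0,"grip":-0.3},{"dx":0,"dy":0,"dz":-0.84,"ax":0,"ay":0,"az":0,"grip":-0.3}]' 15
python3 -c "
from h import *
move([.425,-.2756,.14],82);snap('wrist','w3',None,1);W=cloud('w3');P=W[(W[...,2]>.022)&(W[...,2]<.034)&(W[...,0]>.55)&(W[...,0]<.65)&(W[...,1]>-.13)&(W[...,1]<-.03)]
print(len(P),P.min(0),P.max(0))
im,d,c=snap('top','top2'); W=cloud('top2')
for b in((.436,-.209),(.425,-.2756),(.4405,-.334)):
    Q=W[(abs(W[...,0]-b[0])<.06)&(abs(W[...,1]-b[1])<.028)&(W[...,2]>.01)&(W[...,2]<.03)]; print(len(Q), Q.mean(0) if len(Q) else 0)
"
```

```text
t: 5.08
tool_pos: [0.5919, -0.0546, 0.0169]
orientation: [180.0, -0.0, 9.3]
force: [0.2, 0.1, -0.9]
finger_gap: 0.025
gripper_force: 15.0
t: 5.83
tool_pos: [0.5928, -0.0543, 0.1454]
orientation: [179.9, -0.3, 9.3]
force: [-0.3, 0.4, -0.2]
finger_gap: 0.0476
gripper_force: 0.0
d [-1.3419  1.2757  0.0318] a [ 0.0042 -0.003  -1.2122] rows>= 10.2
817 [ 0.55002726 -0.12924509  0.02207664] [ 0.60509806 -0.04247912  0.03231069]
2 [ 0.45289387 -0.22496906  0.01064273]
45 [ 0.42952453 -0.27270943  0.0197871 ]
41 [ 0.44298283 -0.33147005  0.0211495 ]
```

```bash
python3 -m handwheel '[{"dx":-0.22,"dy":0.22,"dz":0,"ax":0,"ay":0,"az":0,"grip":0},{"dx":-0.44,"dy":0.44,"dz":0,"ax":0,"ay":0,"az":0,"grip":0},{"dx":-0.67,"dy":0.66,"dz":0,"ax":0,"ay":0,"az":0,"grip":0},{"dx":-0.9,"dy":0.85,"dz":0,"ax":0,"ay":0,"az":0,"grip":0},{"dx":-1,"dy":0.95,"dz":0,"ax":0,"ay":0,"az":0,"grip":0},{"dx":-1,"dy":0.95,"dz":0,"ax":0,"ay":0,"az":0,"grip":0}]' 15
python3 -c "
from h import *
move([.425,-.2756,.05],9)
c=ctrl.get_calibration('wrist')"
```

```text
t: 6.43
tool_pos: [0.4629, -0.2228, 0.1413]
orientation: [-179.9, 0.2, 9.0]
force: [0.7, -0.4, -0.4]
finger_gap: 0.0468
gripper_force: 0.0
d [-0.3029  0.3086  0.6091] a [-0.0009  0.0025  0.    ] rows>= 2.7
```

```bash
python3 -m handwheel '[{"dx":-0.2,"dy":0.2,"dz":0.1,"ax":0,"ay":0,"az":0,"grip":0},{"dx":-0.3,"dy":0.31,"dz":0.3,"ax":0,"ay":0,"az":0,"grip":0},{"dx":-0.3,"dy":0.31,"dz":0.5,"ax":0,"ay":0,"az":0,"grip":0},{"dx":-0.3,"dy":0.31,"dz":0.75,"ax":0,"ay":0,"az":0,"grip":0},{"dx":-0.3,"dy":0.31,"dz":0.88,"ax":0,"ay":0,"az":0,"grip":0},{"dx":-0.3,"dy":0.31,"dz":0.9,"ax":0,"ay":0,"az":0,"grip":0},{"dx":-0.3,"dy":0.31,"dz":0.9,"ax":0,"ay":0,"az":0,"grip":1},{"dx":-0.3,"dy":0.31,"dz":0.9,"ax":0,"ay":0,"az":0,"grip":1},{"dx":-0.3,"dy":0.31,"dz":0.9,"ax":0,"ay":0,"az":0,"grip":1},{"dx":-0.3,"dy":0.31,"dz":0.9,"ax":0,"ay":0,"az":0,"grip":1}]' 15
python3 -m handwheel '[{"dx":0,"dy":0,"dz":0,"ax":0,"ay":0,"az":0,"grip":1},{"dx":0,"dy":0,"dz":-0.25,"ax":0,"ay":0,"az":0,"grip":1},{"dx":0,"dy":0,"dz":-0.5,"ax":0,"ay":0,"az":0,"grip":1},{"dx":0,"dy":0,"dz":-0.75,"ax":0,"ay":0,"az":0,"grip":1},{"dx":0,"dy":0,"dz":-0.9,"ax":0,"ay":0,"az":0,"grip":1},{"dx":0,"dy":0,"dz":-0.9,"ax":0,"ay":0,"az":0,"grip":1}]' 15
python3 -c "
from h import *
move([.599,-.1135,.14],9)"
```

```text
t: 7.27
tool_pos: [0.4305, -0.2725, 0.0088]
orientation: [179.9, -0.1, 9.3]
force: [1.1, 0.2, 2.0]
finger_gap: 0.0249
gripper_force: 15.0
t: 7.77
tool_pos: [0.4315, -0.2733, 0.148]
orientation: [179.6, -0.3, 9.3]
force: [0.4, -0.2, 0.9]
finger_gap: 0.0248
gripper_force: 15.0
d [ 1.2734 -0.872   0.0555] a [ 0.0058 -0.0058  0.0043] rows>= 5.6
```

```bash
python3 -m handwheel '[{"dx":0.25,"dy":-0.17,"dz":0,"ax":0,"ay":0,"az":0,"grip":1},{"dx":0.5,"dy":-0.34,"dz":0,"ax":0,"ay":0,"az":0,"grip":1},{"dx":0.75,"dy":-0.51,"dz":0,"ax":0,"ay":0,"az":0,"grip":1},{"dx":0.95,"dy":-0.65,"dz":0,"ax":0,"ay":0,"az":0,"grip":1},{"dx":1,"dy":-0.7,"dz":0,"ax":0,"ay":0,"az":0,"grip":1},{"dx":1,"dy":-0.7,"dz":0,"ax":0,"ay":0,"az":0,"grip":1}]' 15
python3 -c "
from h import *
move([.6032,-.1127,.016],9);snap('wrist','w4',None,1)"
```

```text
t: 8.27
tool_pos: [0.5625, -0.1413, 0.1415]
orientation: [-180.0, 0.0, 9.5]
force: [0.9, -0.1, 0.4]
finger_gap: 0.0254
gripper_force: 15.0
d [ 0.2995 -0.1431  0.8369] a [-0.0006  0.0004  0.0078] rows>= 3.2
```

```bash
python3 -m handwheel '[{"dx":0.2,"dy":-0.1,"dz":0,"ax":0,"ay":0,"az":0.008,"grip":1},{"dx":0.3,"dy":-0.143,"dz":0,"ax":0,"ay":0,"az":0.008,"grip":1},{"dx":0.3,"dy":-0.143,"dz":0.1,"ax":0,"ay":0,"az":0.008,"grip":1},{"dx":0.3,"dy":-0.143,"dz":0.3,"ax":0,"ay":0,"az":0.008,"grip":1},{"dx":0.3,"dy":-0.143,"dz":0.5,"ax":0,"ay":0,"az":0.008,"grip":1},{"dx":0.3,"dy":-0.143,"dz":0.65,"ax":0,"ay":0,"az":0.008,"grip":1},{"dx":0.3,"dy":-0.143,"dz":0.76,"ax":0,"ay":0,"az":0.008,"grip":1},{"dx":0.3,"dy":-0.143,"dz":0.82,"ax":0,"ay":0,"az":0.008,"grip":1},{"dx":0.3,"dy":-0.143,"dz":0.83,"ax":0,"ay":0,"az":0.008,"grip":1},{"dx":0.3,"dy":-0.143,"dz":0.83,"ax":0,"ay":0,"az":0.008,"grip":1}]' 15
python3 -m handwheel '[{"dx":0,"dy":0,"dz":0,"ax":0,"ay":0,"az":0,"grip":0.34},{"dx":0,"dy":0,"dz":0,"ax":0,"ay":0,"az":0,"grip":0.34},{"dx":0,"dy":0,"dz":-0.05,"ax":0,"ay":0,"az":0,"grip":0.34},{"dx":0,"dy":0,"dz":-0.15,"ax":0,"ay":0,"az":0,"grip":0.34},{"dx":0,"dy":0,"dz":-0.35,"ax":0,"ay":0,"az":0,"grip":0.34},{"dx":0,"dy":0,"dz":-0.6,"ax":0,"ay":0,"az":0,"grip":0.34},{"dx":0,"dy":0,"dz":-0.84,"ax":0,"ay":0,"az":0,"grip":0},{"dx":0,"dy":0,"dz":-0.84,"ax":0,"ay":0,"az":0,"grip":0},{"dx":0,"dy":0,"dz":-0.84,"ax":0,"ay":0,"az":0,"grip":0}]' 15
python3 -c "
from h import *
move([.4405,-.3335,.14],9)
im,d,c=snap('top','top3'); W=cloud('top3')
for b in((.436,-.209),(.425,-.2756),(.4405,-.334)):
    Q=W[(abs(W[...,0]-b[0])<.06)&(abs(W[...,1]-b[1])<.028)&(W[...,2]>.01)&(W[...,2]<.03)]; print(len(Q), Q.mean(0) if len(Q) else 0)
snap('wrist','w5',None,1.4)"
```

```text
t: 9.15
tool_pos: [0.6017, -0.1166, 0.0182]
orientation: [180.0, 0.0, 8.7]
force: [-0.1, 1.1, -0.1]
finger_gap: 0.0249
gripper_force: 15.0
t: 9.9
tool_pos: [0.6029, -0.1162, 0.1471]
orientation: [179.9, -0.3, 8.8]
force: [-0.4, -0.0, 0.0]
finger_gap: 0.0462
gripper_force: 0.0
d [-1.2913  1.2662  0.044 ] a [ 0.0021 -0.0046 -0.0036] rows>= 6.5
1 [ 0.3766203  -0.23235783  0.011178  ]
3 [ 0.41107349 -0.26809429  0.01148066]
43 [ 0.44293192 -0.33045505  0.02081794]
```

View pics/w5.png

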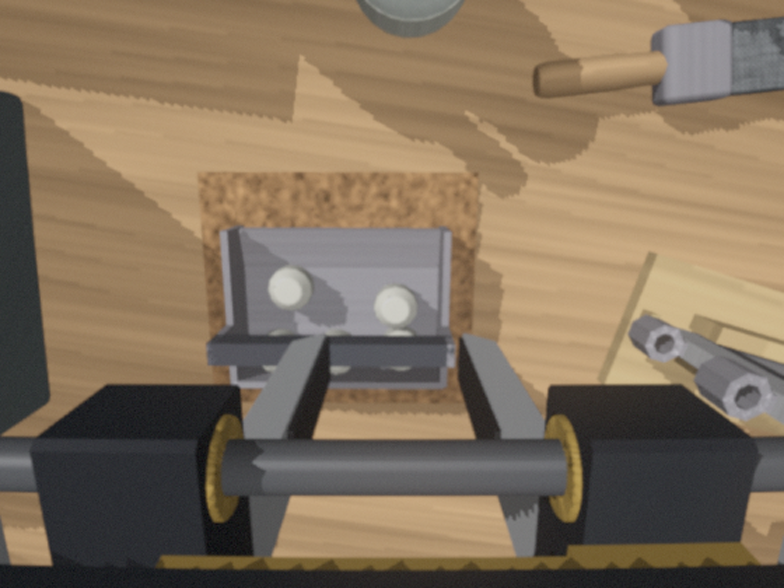

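Both beads stand in the tray at (290,288) and (397,306), with the first row under the bar. Fetching the third.

```bash
python3 -m handwheel '[{"dx":-0.22,"dy":0.22,"dz":0,"ax":0,"ay":0,"az":0,"grip":0},{"dx":-0.44,"dy":0.44,"dz":0,"ax":0,"ay":0,"az":0,"grip":0},{"dx":-0.67,"dy":0.66,"dz":0,"ax":0,"ay":0,"az":0,"grip":0},{"dx":-0.9,"dy":0.85,"dz":0,"ax":0,"ay":0,"az":0,"grip":0},{"dx":-1,"dy":0.97,"dz":0,"ax":0,"ay":0,"az":0,"grip":0},{"dx":-1,"dy":0.97,"dz":0,"ax":0,"ay":0,"az":0,"grip":0},{"dx":-1,"dy":0.97,"dz":0,"ax":0,"ay":0,"az":0,"grip":0}]' 15
python3 -c "
from h import *
move([.4405,-.3335,.007],9)"
```

```text
t: 10.58
tool_pos: [0.4744, -0.2839, 0.1429]
orientation: [-179.9, 0.1, 8.6]
force: [0.4, 0.2, -0.8]
finger_gap: 0.0467
gripper_force: 0.0
d [-0.2717  0.2947  0.906 ] a [-0.0013  0.0013 -0.0069] rows>= 3.6
```

```bash
python3 -m handwheel '[{"dx":-0.2,"dy":0.2,"dz":0.1,"ax":0,"ay":0,"az":0,"grip":0},{"dx":-0.285,"dy":0.295,"dz":0.3,"ax":0,"ay":0,"az":0,"grip":0},{"dx":-0.285,"dy":0.295,"dz":0.5,"ax":0,"ay":0,"az":0,"grip":0},{"dx":-0.285,"dy":0.295,"dz":0.75,"ax":0,"ay":0,"az":0,"grip":0},{"dx":-0.285,"dy":0.295,"dz":0.88,"ax":0,"ay":0,"az":0,"grip":0},{"dx":-0.285,"dy":0.295,"dz":0.9,"ax":0,"ay":0,"az":0,"grip":0},{"dx":-0.285,"dy":0.295,"dz":0.9,"ax":0,"ay":0,"az":0,"grip":1},{"dx":-0.285,"dy":0.295,"dz":0.9,"ax":0,"ay":0,"az":0,"grip":1},{"dx":-0.285,"dy":0.295,"dz":0.9,"ax":0,"ay":0,"az":0,"grip":1},{"dx":-0.285,"dy":0.295,"dz":0.9,"ax":0,"ay":0,"az":0,"grip":1}]' 15
python3 -m handwheel '[{"dx":0,"dy":0,"dz":0,"ax":0,"ay":0,"az":0,"grip":1},{"dx":0,"dy":0,"dz":-0.25,"ax":0,"ay":0,"az":0,"grip":1},{"dx":0,"dy":0,"dz":-0.5,"ax":0,"ay":0,"az":-0.1,"grip":1},{"dx":0,"dy":0,"dz":-0.75,"ax":0,"ay":0,"az":-0.2,"grip":1},{"dx":0,"dy":0,"dz":-0.9,"ax":0,"ay":0,"az":-0.3,"grip":1},{"dx":0,"dy":0,"dz":-0.9,"ax":0,"ay":0,"az":-0.4,"grip":1},{"dx":0,"dy":0,"dz":-0.9,"ax":0,"ay":0,"az":-0.5,"grip":1},{"dx":0,"dy":0,"dz":-0.9,"ax":0,"ay":0,"az":-0.6,"grip":1},{"dx":0,"dy":0,"dz":-0.9,"ax":0,"ay":0,"az":-0.7,"grip":1},{"dx":0,"dy":0,"dz":-0.9,"ax":0,"ay":0,"az":-0.8,"grip":1}]' 15
python3 -c "
from h import *
for p in((290,288),(397,306)): print(at_z('w5',(p[0]/1.4,p[1]/1.4),.031).round(4))
move([.54,-.20,.15],99)"
```

```text
t: 11.42
tool_pos: [0.4412, -0.3332, 0.0105]
orientation: [179.9, -0.1, 8.8]
force: [1.0, 0.8, 3.8]
finger_gap: 0.0253
gripper_force: 15.0
t: 12.25
tool_pos: [0.4404, -0.3329, 0.1446]
orientation: [180.0, 0.0, 57.1]
force: [-0.8, -0.2, 0.2]
finger_gap: 0.0247
gripper_force: 15.0
[ 0.594  -0.0571  0.031 ]
[ 0.5928 -0.1198  0.031 ]
d [ 1.1047  0.0757 -0.0361] a [ 7.000e-04  4.000e-04 -6.989e-01] rows>= 5.9
```

```bash
python3 -m handwheel '[{"dx":0.25,"dy":0,"dz":0,"ax":0,"ay":0,"az":-0.1,"grip":1},{"dx":0.5,"dy":0.03,"dz":0,"ax":0,"ay":0,"az":-0.2,"grip":1},{"dx":0.75,"dy":0.05,"dz":0,"ax":0,"ay":0,"az":-0.3,"grip":1},{"dx":0.95,"dy":0.07,"dz":-0.03,"ax":0,"ay":0,"az":-0.4,"grip":1},{"dx":1,"dy":0.07,"dz":-0.03,"ax":0,"ay":0,"az":-0.5,"grip":1},{"dx":1,"dy":0.07,"dz":-0.03,"ax":0,"ay":0,"az":-0.6,"grip":1},{"dx":1,"dy":0.07,"dz":-0.03,"ax":0,"ay":0,"az":-0.7,"grip":1},{"dx":1,"dy":0.07,"dz":-0.03,"ax":0,"ay":0,"az":-0.7,"grip":1}]' 15
python3 -c "
from h import *
move([.6099,-.0854,.10],99)"
```

```text
t: 12.92
tool_pos: [0.5315, -0.2129, 0.1489]
orientation: [180.0, 0.0, 99.1]
force: [-0.4, 0.3, -0.7]
finger_gap: 0.0252
gripper_force: 15.0
d [0.7569 0.6504 0.3263] a [0.0004 0.0003 0.0015] rows>= 3.8
```

```bash
python3 -m handwheel '[{"dx":0.2,"dy":0.17,"dz":0,"ax":0,"ay":0,"az":0,"grip":1},{"dx":0.4,"dy":0.34,"dz":0,"ax":0,"ay":0,"az":0,"grip":1},{"dx":0.6,"dy":0.52,"dz":0,"ax":0,"ay":0,"az":0,"grip":1},{"dx":0.757,"dy":0.65,"dz":0.1,"ax":0,"ay":0,"az":0,"grip":1},{"dx":0.757,"dy":0.65,"dz":0.25,"ax":0,"ay":0,"az":0,"grip":1},{"dx":0.757,"dy":0.65,"dz":0.32,"ax":0,"ay":0,"az":0,"grip":1},{"dx":0.757,"dy":0.65,"dz":0.32,"ax":0,"ay":0,"az":0,"grip":1}]' 15
python3 -c "
from h import *
move([.6099,-.0854,.021],99); snap('wrist','w6',None,1.4)"
```

```text
t: 13.5
tool_pos: [0.609, -0.0861, 0.098]
orientation: [-179.8, -0.1, 98.6]
force: [-0.6, 0.5, -0.3]
finger_gap: 0.0249
gripper_force: 15.0
d [0.003  0.0088 0.5135] a [-0.0039 -0.0013 -0.006 ] rows>= 1.8
```

View pics/w6.png

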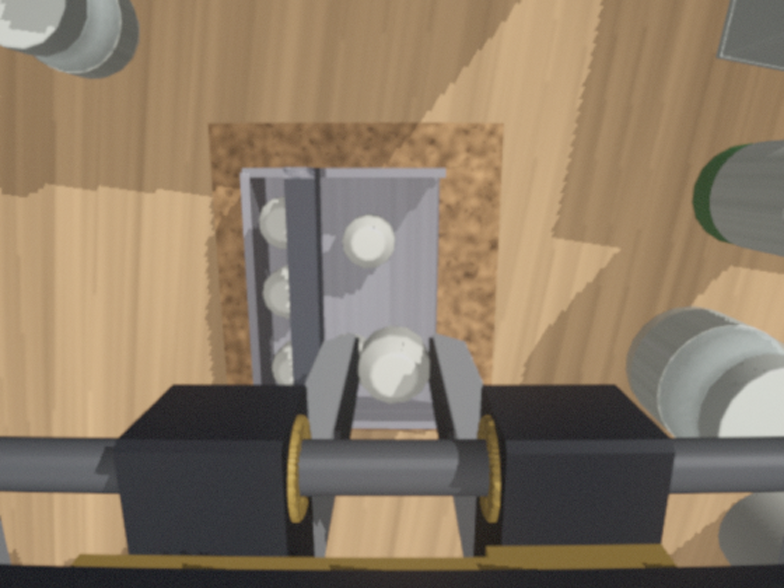

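The wrist picture shows the held bead (394,365) in front of the bar (x≈322), with about 5 mm of clearance between finger and bar. I descend and release.

```bash
python3 -m handwheel '[{"dx":0,"dy":0.005,"dz":0.15,"ax":0,"ay":0,"az":0,"grip":1},{"dx":0,"dy":0.005,"dz":0.3,"ax":0,"ay":0,"az":0,"grip":1},{"dx":0,"dy":0.005,"dz":0.4,"ax":0,"ay":0,"az":0,"grip":1},{"dx":0,"dy":0.005,"dz":0.47,"ax":0,"ay":0,"az":0,"grip":1},{"dx":0,"dy":0.005,"dz":0.51,"ax":0,"ay":0,"az":0,"grip":1},{"dx":0,"dy":0.005,"dz":0.51,"ax":0,"ay":0,"az":0,"grip":1},{"dx":0,"dy":0.005,"dz":0.51,"ax":0,"ay":0,"az":0,"grip":1}]' 15
python3 -m handwheel '[{"dx":0,"dy":0,"dz":0,"ax":0,"ay":0,"az":0,"grip":0.42},{"dx":0,"dy":0,"dz":0,"ax":0,"ay":0,"az":0,"grip":0.37},{"dx":0,"dy":0,"dz":-0.03,"ax":0,"ay":0,"az":0,"grip":0.37},{"dx":0,"dy":0,"dz":-0.08,"ax":0,"ay":0,"az":0,"grip":0.37},{"dx":0,"dy":0,"dz":-0.15,"ax":0,"ay":0,"az":0,"grip":0.37},{"dx":0,"dy":0,"dz":-0.25,"ax":0,"ay":0,"az":0,"grip":0.37},{"dx":0,"dy":0,"dz":-0.4,"ax":0,"ay":0,"az":0,"grip":0.37},{"dx":0,"dy":0,"dz":-0.6,"ax":0,"ay":0,"az":0,"grip":0.37},{"dx":0,"dy":0,"dz":-0.85,"ax":0,"ay":0,"az":0,"grip":0},{"dx":0,"dy":0,"dz":-0.85,"ax":0,"ay":0,"az":0,"grip":0}]' 15
python3 -c "
from h import *
snap('wrist','w7',None,1);snap('top','top4',(60,90,460,330),1.9);st()"
```

```text
t: 14.13
tool_pos: [0.6116, -0.0864, 0.025]
orientation: [179.9, 0.0, 98.7]
force: [0.1, 0.1, 0.2]
finger_gap: 0.0254
gripper_force: 15.0
t: 14.97
tool_pos: [0.6137, -0.0864, 0.1603]
orientation: [179.4, 0.2, 98.8]
force: [-0.3, -0.3, 1.4]
finger_gap: 0.0399
gripper_force: 0.0
t 15.07 ('tool_pos', [0.6118, -0.0861, 0.1539]) ('orientation', [179.7905, 0.0773, 98.7806]) ('q', [-11.403, 28.1314, 78.9815, -0.0003, 72.6638, -20.1837]) ('force', [-0.0796, -0.2505, -0.8377]) ('finger_gap', 0.0459) ('gripper_force', 0.0)
```

View pics/w7.png

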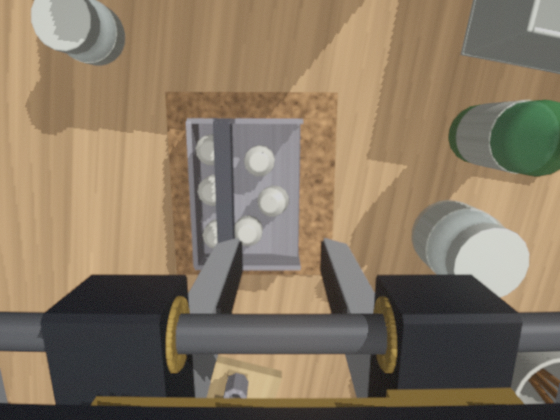

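All six beads are in the tray: three in a row behind the bar at (208,150), (208,192), (212,235), and three in front at (260,159), (272,200), (248,231). Next I check for a further loose bead and work out the arm geometry for the pour.

Run:
```python
from h import *
for fn in('top0','top1','top4'):
    W=cloud(fn); im=np.load(f'pics/{fn}.npz')['im']; hsv=cv2.cvtColor(im,cv2.COLOR_RGB2HSV)
    m=((hsv[...,1]<60)&(hsv[...,2]>120)&(W[...,2]>.010)&(W[...,2]<.03)&(W[...,0]>-.6)&(W[...,0]<.9)&(abs(W[...,1])<.9)).astype(np.uint8)
    n,l,s,c=cv2.connectedComponentsWithStats(m)
    print(fn,[(W[l==i].mean(0).round(3).tolist(),int(s[i,4])) for i in range(1,n) if 10<s[i,4]<80])
D=[((-71.48,17.21,87.18),(.2089,-.5085,.2049)),((-38.88,4.866,85.836),(.3989,-.2747,.3269)),((-29.875,12.448,101.969),(.4362,-.2083,.1426)),((-11.403,28.131,78.98),(.6118,-.0861,.1539))]
A=[];b=[]
for q,p in D:
    q2,q3=np.radians(q[1]),np.radians(q[2]); rho=np.sqrt(p[0]**2+p[1]**2-.0366**2)
    A+=[[1,np.sin(q2),np.sin(q2+q3),np.cos(q2+q3),0],[0,np.cos(q2),np.cos(q2+q3),-np.sin(q2+q3),1]]; b+=[rho,p[2]]
x,r,rk,sv=np.linalg.lstsq(np.array(A),np.array(b),rcond=None); print('r0,a2,a3,b3,h-L',x.round(4),r,sv.round(3))
```

```text
top0 [([0.871, 0.45, 0.021], 36), ([0.889, 0.634, 0.012], 16), ([0.832, 0.761, 0.027], 24), ([0.858, 0.629, 0.012], 15), ([0.848, 0.521, 0.012], 12), ([0.836, 0.276, 0.019], 11), ([0.818, 0.439, 0.022], 27), ([0.811, 0.673, 0.012], 15), ([0.798, 0.277, 0.015], 11), ([0.692, 0.709, 0.023], 58), ([0.7, 0.627, 0.021], 38), ([0.566, -0.108, 0.022], 46), ([0.557, -0.04, 0.022], 12), ([0.557, -0.064, 0.019], 15), ([0.443, -0.332, 0.022], 35), ([0.438, -0.207, 0.023], 32), ([0.431, 0.014, 0.023], 14), ([0.428, -0.273, 0.022], 37)]
top1 [([0.874, 0.768, 0.026], 14), ([0.879, -0.179, 0.019], 12), ([0.887, 0.536, 0.013], 11), ([0.862, 0.742, 0.012], 20), ([0.817, 0.276, 0.017], 24), ([0.792, 0.473, 0.012], 18), ([0.565, -0.124, 0.024], 19), ([0.561, -0.076, 0.023], 19), ([0.436, 0.011, 0.023], 15), ([0.43, -0.266, 0.021], 11), ([0.196, -0.656, 0.02], 28)]
top4 [([0.88, -0.182, 0.019], 12), ([0.869, 0.6, 0.011], 15), ([0.835, 0.276, 0.017], 29), ([0.856, 0.74, 0.012], 12), ([0.85, 0.765, 0.024], 13), ([0.808, 0.758, 0.026], 13), ([0.809, 0.745, 0.012], 11), ([0.754, 0.641, 0.013], 11), ([0.753, 0.183, 0.017], 12), ([0.753, 0.109, 0.017], 24), ([0.627, -0.13, 0.015], 34), ([0.566, -0.125, 0.023], 34), ([0.223, -0.659, 0.02], 25), ([0.184, -0.66, 0.019], 16), ([0.084, -0.078, 0.016], 35)]
r0,a2,a3,b3,h-L [-2.000e-04  4.272e-01  4.473e-01  4.180e-02 -5.140e-02] [5.03428119e-07] [3.452 2.821 0.214 0.212 0.203]
```

```bash
python3 -m handwheel '[{"dx":0,"dy":0,"dz":-0.3,"ax":0.1,"ay":0.2,"az":0,"grip":0},{"dx":0,"dy":0,"dz":-0.3,"ax":0.2,"ay":0.3,"az":0,"grip":0},{"dx":0,"dy":0,"dz":-0.3,"ax":0.3,"ay":0.3,"az":0,"grip":0},{"dx":0,"dy":0,"dz":-0.3,"ax":0.3,"ay":0.3,"az":0,"grip":0},{"dx":0,"dy":0,"dz":-0.3,"ax":0.3,"ay":0.3,"az":0,"grip":0}]'
cat > fk.py <<'E'
from h import *
from scipy.optimize import least_squares
GEO=[-.0002,.4272,.4473,.0418,-.0514]
LO=np.array([-173.82,-45.26,13.44,-59.66,0,-146.38]);HI=np.array([173.82,126.66,144.39,239.66,175.72,146.38])
def fk(q,L,s=1):
    q=np.radians(q); r0,a2,a3,b3,hl=GEO
    e=lambda ax,a:R.from_euler(ax,a)
    Ro=e('z',q[0])*e('y',q[1]+q[2])*e('z',s*q[3])*e('y',q[4])*e('z',q[5]+np.pi/2)
    t=q[1]+q[2]; w=np.array([r0+a2*np.sin(q[1])+a3*np.sin(t)+b3*np.cos(t),.0366,hl+L+a2*np.cos(q[1])+a3*np.cos(t)-b3*np.sin(t)])
    return e('z',q[0]).apply(w)+Ro.apply([0,0,L]),Ro
def ik(p,Ro,L,q0,s=1):
    def f(q):
        a,b=fk(q,L,s); return np.r_[(a-p)*10,(b.inv()*Ro).as_rotvec()]
    r=least_squares(f,np.clip(q0,LO+.1,HI-.1),bounds=(LO,HI)); return r.x,np.abs(r.fun).max()
E
python3 - <<'E'
from fk import *
s=ctrl.observe(); st(); Ro=R.from_euler('xyz',s['orientation'],degrees=True)
for sg in(1,-1):
    a,b=fk(s['q'],.2,sg); print(sg,'rot err deg',np.degrees((b.inv()*Ro).magnitude()))
for L in np.arange(.15,.45,.02): print(round(L,2),(fk(s['q'],L)[0]-s['tool_pos']).round(4))
E
```

```text
t: 15.48
tool_pos: [0.6108, -0.0866, 0.1925]
orientation: [-160.8, -17.9, 95.6]
force: [0.1, -0.0, -1.6]
finger_gap: 0.0466
gripper_force: 0.0
t 15.48 ('tool_pos', [0.6108, -0.0866, 0.1925]) ('orientation', [-160.7866, -17.9495, 95.62]) ('q', [-15.3575, 42.2355, 55.3541, 9.2522, 106.8104, -23.2774]) ('force', [0.0785, -0.0491, -1.6409]) ('finger_gap', 0.0466) ('gripper_force', 0.0)
1 rot err deg 9.69826776910759e-15
-1 rot err deg 18.504463132064874
0.15 [ 0.0444 -0.0314 -0.0129]
0.17 [ 0.0373 -0.0263 -0.0108]
0.19 [ 0.0302 -0.0212 -0.0088]
0.21 [ 0.023  -0.016  -0.0068]
0.23 [ 0.0159 -0.0109 -0.0047]
0.25 [ 0.0088 -0.0057 -0.0027]
0.27 [ 0.0017 -0.0006 -0.0007]
0.29 [-0.0054  0.0046  0.0014]
0.31 [-0.0126  0.0097  0.0034]
0.33 [-0.0197  0.0149  0.0054]
0.35 [-0.0268  0.02    0.0075]
0.37 [-0.0339  0.0252  0.0095]
0.39 [-0.041   0.0303  0.0115]
0.41 [-0.0482  0.0355  0.0136]
0.43 [-0.0553  0.0406  0.0156]
0.45 [-0.0624  0.0458  0.0176]
```

```bash
cat >> fk.py <<'E'
L=.274
H=np.array([.6097,.2638]); MY=5.1
def pose(bar,psi,th,tiltaxis=1):
    "bar centre (world), tool yaw psi with tool y = tray lip dir; tip th deg lip down -> TCP pos, rot"
    R0=R.from_euler('xyz',[180,0,psi],degrees=True)
    # lip dir = tool y ; lip down: tool y rotates toward tool z : about tool x positive
    Ro=R0*R.from_rotvec([np.radians(th),0,0]); return np.array(bar)+Ro.apply([0,0,.019]),Ro
E
python3 - <<'E'
from fk import *
q=ctrl.observe()['q']
for name,psi,u in(('-y',MY,np.array([np.sin(np.radians(MY)),-np.cos(np.radians(MY))])),('+y',180+MY,np.array([-np.sin(np.radians(MY)),np.cos(np.radians(MY))]))):
    q0=np.array([10,20,80,0,80,(15+90-psi)])
    for th in(0,20,40,57,63,70):
        b=H+u*(-.031); p,Ro=pose([*b,.30 if th<50 else .278],psi,th); q0,e=ik(p,Ro,L,q0); print(name,th,q0.round(1),round(e,4),p.round(3))
E
```

```text
-y 0 [ 22.8  31.9  56.6   0.   91.5 107.7] 0.0 [0.607 0.295 0.281]
-y 20 [15.4 28.3 63.9 19.8 84.4 99. ] 0.0 [0.606 0.301 0.282]
-y 40 [ 8.6 27.6 70.7 40.5 81.4 87.3] 0.0 [0.606 0.307 0.285]
-y 57 [ 4.1 30.4 77.1 58.  81.4 74.7] 0.0 [0.606 0.311 0.268]
-y 63 [ 2.9 31.6 78.4 63.8 82.9 71.1] 0.0 [0.605 0.312 0.269]
-y 70 [ 1.8 33.4 79.8 70.3 85.2 67.1] 0.0 [0.605 0.312 0.272]
+y 0 [ 17.6  29.   60.9   0.   90.1 -77.5] 0.0 [0.612 0.233 0.281]
+y 20 [ 24.8  33.5  56.2 -18.9  96.9 -71.5] 0.0 [0.613 0.226 0.282]
+y 40 [ 30.6  39.4  52.7 -36.8 104.5 -68.7] 0.0 [0.614 0.221 0.285]
+y 57 [ 34.1  45.5  52.7 -50.9 109.  -66.3] 0.0 [0.614 0.217 0.268]
+y 63 [ 35.   47.5  52.3 -55.9 111.1 -66.3] 0.0 [0.614 0.216 0.269]
+y 70 [ 35.5  49.3  51.6 -59.7 113.2 -66.6] 0.0419 [0.614 0.215 0.272]
```

```bash
python3 -c "
from h import *
move([.5738,-.086,.12],98.7)"
```

```text
d [-0.1221 -0.0774  0.5232] a [-3.095e-01 -3.047e-01 -3.000e-04] rows>= 3.6
```

```bash
python3 -m handwheel '[{"dx":-0.06,"dy":-0.04,"dz":0.1,"ax":-0.1,"ay":-0.1,"az":0,"grip":0},{"dx":-0.122,"dy":-0.077,"dz":0.3,"ax":-0.2,"ay":-0.2,"az":0,"grip":0},{"dx":-0.122,"dy":-0.077,"dz":0.52,"ax":-0.31,"ay":-0.305,"az":0,"grip":0},{"dx":-0.122,"dy":-0.077,"dz":0.52,"ax":-0.31,"ay":-0.305,"az":0,"grip":0},{"dx":-0.122,"dy":-0.077,"dz":0.52,"ax":-0.31,"ay":-0.305,"az":0,"grip":0},{"dx":-0.122,"dy":-0.077,"dz":0.52,"ax":-0.31,"ay":-0.305,"az":0,"grip":0}]' 55
python3 -c "
from h import *
move([.5738,-.086,.044],98.7)"
```

```text
t: 15.98
tool_pos: [0.5739, -0.0847, 0.1243]
orientation: [179.4, 0.3, 98.8]
force: [0.2, 0.1, 0.7]
finger_gap: 0.0473
gripper_force: 0.0
d [-0.0051 -0.0082  0.5354] a [0.0108 0.0055 0.002 ] rows>= 1.9
```

```bash
python3 -m handwheel '[{"dx":0,"dy":0,"dz":0.15,"ax":0,"ay":0,"az":0,"grip":0},{"dx":0,"dy":0,"dz":0.3,"ax":0,"ay":0,"az":0,"grip":0},{"dx":0,"dy":0,"dz":0.45,"ax":0,"ay":0,"az":0,"grip":0},{"dx":0,"dy":0,"dz":0.51,"ax":0,"ay":0,"az":0,"grip":0},{"dx":0,"dy":0,"dz":0.51,"ax":0,"ay":0,"az":0,"grip":0},{"dx":0,"dy":0,"dz":0.51,"ax":0,"ay":0,"az":0,"grip":0.3},{"dx":0,"dy":0,"dz":0.51,"ax":0,"ay":0,"az":0,"grip":0.5},{"dx":0,"dy":0,"dz":0.51,"ax":0,"ay":0,"az":0,"grip":0.65},{"dx":0,"dy":0,"dz":0.51,"ax":0,"ay":0,"az":0,"grip":0.75},{"dx":0,"dy":0,"dz":0.51,"ax":0,"ay":0,"az":0,"grip":0.8}]' 10
python3 -m handwheel '[{"dx":0,"dy":0,"dz":0,"ax":0,"ay":0,"az":0,"grip":1},{"dx":0,"dy":0,"dz":0,"ax":0,"ay":0,"az":0,"grip":1},{"dx":0,"dy":0,"dz":0,"ax":0,"ay":0,"az":0,"grip":1},{"dx":0,"dy":0,"dz":0,"ax":0,"ay":0,"az":0,"grip":1}]' 55
python3 -m handwheel '[{"dx":0,"dy":0,"dz":-0.01,"ax":0,"ay":0,"az":0,"grip":1},{"dx":0,"dy":0,"dz":-0.04,"ax":0,"ay":0,"az":0,"grip":1},{"dx":0,"dy":0,"dz":-0.1,"ax":0,"ay":0,"az":0,"grip":1},{"dx":0,"dy":0,"dz":-0.2,"ax":0,"ay":0,"az":0,"grip":1},{"dx":0,"dy":0,"dz":-0.32,"ax":0,"ay":0,"az":0,"grip":1},{"dx":0,"dy":0,"dz":-0.45,"ax":0,"ay":0,"az":0,"grip":1},{"dx":0,"dy":0,"dz":-0.6,"ax":0,"ay":0,"az":0,"grip":1},{"dx":0,"dy":0,"dz":-0.75,"ax":0,"ay":0,"az":0,"grip":1},{"dx":0,"dy":0,"dz":-0.85,"ax":0,"ay":0,"az":0,"grip":1},{"dx":0,"dy":0,"dz":-0.9,"ax":0,"ay":0,"az":0,"grip":1}]' 55
python3 -c "
from fk import *
st(); snap('wrist','w8',None,1)"
```

```text
t: 16.82
tool_pos: [0.5759, -0.0862, 0.0482]
orientation: [179.4, 0.3, 98.7]
force: [-4.9, -1.3, 3.0]
finger_gap: 0.0169
gripper_force: 2.3
t: 17.15
tool_pos: [0.5757, -0.0861, 0.048]
orientation: [179.4, 0.3, 98.7]
force: [-5.2, -1.1, 5.6]
finger_gap: 0.0112
gripper_force: 55.0
t: 17.98
tool_pos: [0.5751, -0.0855, 0.1854]
orientation: [179.2, 0.4, 98.7]
force: [0.3, -0.1, -4.4]
finger_gap: 0.0116
gripper_force: 55.0
t 17.98 ('tool_pos', [0.5751, -0.0855, 0.1854]) ('orientation', [179.2156, 0.3687, 98.7322]) ('q', [-12.0383, 21.5916, 83.9927, -0.0694, 73.5516, -20.7538]) ('force', [0.2884, -0.0718, -4.3567]) ('finger_gap', 0.0116) ('gripper_force', 54.9976)
```

View pics/w8.png

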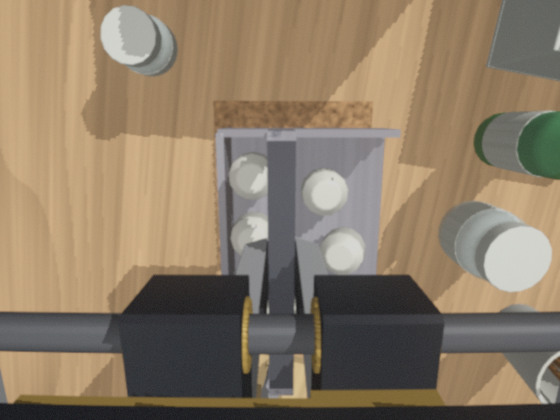

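The tray is held level at the bar with the beads still in it, for example at (251,177), (326,192) and (343,251). I raise it and carry it to the hopper.

```bash
python3 -m handwheel '[{"dx":0,"dy":0,"dz":-0.05,"ax":0,"ay":0,"az":0,"grip":1},{"dx":0,"dy":0,"dz":-0.15,"ax":0,"ay":0,"az":0,"grip":1},{"dx":0,"dy":0,"dz":-0.3,"ax":0,"ay":0,"az":0,"grip":1},{"dx":0,"dy":0,"dz":-0.45,"ax":0,"ay":0,"az":0,"grip":1},{"dx":0,"dy":0,"dz":-0.58,"ax":0,"ay":0,"az":0,"grip":1},{"dx":0,"dy":0,"dz":-0.66,"ax":0,"ay":0,"az":0,"grip":1},{"dx":0,"dy":0,"dz":-0.69,"ax":0,"ay":0,"az":0,"grip":1},{"dx":0,"dy":0,"dz":-0.69,"ax":0,"ay":0,"az":0,"grip":1}]' 55
python3 -c "
from h import *
move([.585,.06,.29],56)"
```

```text
t: 18.7
tool_pos: [0.5733, -0.0851, 0.286]
orientation: [179.4, 0.3, 98.7]
force: [-0.5, 0.1, -4.5]
finger_gap: 0.0112
gripper_force: 55.0
d [ 0.9443  0.2239 -0.0292] a [0.0115 0.0011 0.7121] rows>= 6.0
```

```bash
python3 -m handwheel '[{"dx":0.04,"dy":0.01,"dz":-0.01,"ax":0,"ay":0,"az":0.02,"grip":1},{"dx":0.12,"dy":0.03,"dz":-0.02,"ax":0,"ay":0,"az":0.08,"grip":1},{"dx":0.23,"dy":0.05,"dz":-0.03,"ax":0,"ay":0,"az":0.16,"grip":1},{"dx":0.34,"dy":0.08,"dz":-0.03,"ax":0,"ay":0,"az":0.24,"grip":1},{"dx":0.45,"dy":0.1,"dz":-0.03,"ax":0.01,"ay":0,"az":0.32,"grip":1},{"dx":0.56,"dy":0.13,"dz":-0.03,"ax":0.01,"ay":0,"az":0.4,"grip":1},{"dx":0.67,"dy":0.16,"dz":-0.03,"ax":0.01,"ay":0,"az":0.48,"grip":1},{"dx":0.78,"dy":0.18,"dz":-0.03,"ax":0.01,"ay":0,"az":0.56,"grip":1},{"dx":0.88,"dy":0.21,"dz":-0.03,"ax":0.01,"ay":0,"az":0.64,"grip":1},{"dx":0.94,"dy":0.22,"dz":-0.03,"ax":0.01,"ay":0,"az":0.71,"grip":1}]' 55
python3 -c "
from h import *
move([.60,.19,.29],30)"
```

```text
t: 19.53
tool_pos: [0.5842, 0.0607, 0.2881]
orientation: [-180.0, 0.1, 55.9]
force: [-0.6, 0.6, -3.4]
finger_gap: 0.0116
gripper_force: 55.0
d [ 0.7728 -0.3954 -0.0142] a [-2.000e-04  2.100e-03  4.322e-01] rows>= 3.6
```

```bash
python3 -m handwheel '[{"dx":0.08,"dy":-0.04,"dz":0,"ax":0,"ay":0,"az":0.05,"grip":1},{"dx":0.18,"dy":-0.09,"dz":-0.01,"ax":0,"ay":0,"az":0.1,"grip":1},{"dx":0.28,"dy":-0.14,"dz":-0.01,"ax":0,"ay":0,"az":0.16,"grip":1},{"dx":0.38,"dy":-0.195,"dz":-0.01,"ax":0,"ay":0,"az":0.22,"grip":1},{"dx":0.48,"dy":-0.245,"dz":-0.01,"ax":0,"ay":0,"az":0.28,"grip":1},{"dx":0.58,"dy":-0.3,"dz":-0.01,"ax":0,"ay":0,"az":0.34,"grip":1},{"dx":0.68,"dy":-0.35,"dz":-0.01,"ax":0,"ay":0,"az":0.39,"grip":1},{"dx":0.77,"dy":-0.395,"dz":-0.01,"ax":0,"ay":0,"az":0.43,"grip":1}]' 55
python3 -c "
from h import *
move([.607,.295,.290],5.1)"
```

```text
t: 20.2
tool_pos: [0.5993, 0.1891, 0.2893]
orientation: [179.9, 0.2, 30.2]
force: [0.1, -0.0, -4.4]
finger_gap: 0.0113
gripper_force: 55.0
d [ 0.399  -0.5843 -0.0064] a [0.0014 0.0023 0.418 ] rows>= 3.5
```

```bash
python3 -m handwheel '[{"dx":0.05,"dy":-0.07,"dz":0,"ax":0,"ay":0,"az":0.05,"grip":1},{"dx":0.1,"dy":-0.15,"dz":0,"ax":0,"ay":0,"az":0.11,"grip":1},{"dx":0.16,"dy":-0.23,"dz":0,"ax":0,"ay":0,"az":0.17,"grip":1},{"dx":0.22,"dy":-0.32,"dz":0,"ax":0,"ay":0,"az":0.23,"grip":1},{"dx":0.28,"dy":-0.41,"dz":0,"ax":0,"ay":0,"az":0.29,"grip":1},{"dx":0.34,"dy":-0.49,"dz":0,"ax":0,"ay":0,"az":0.35,"grip":1},{"dx":0.38,"dy":-0.55,"dz":0,"ax":0,"ay":0,"az":0.4,"grip":1},{"dx":0.4,"dy":-0.585,"dz":0,"ax":0,"ay":0,"az":0.418,"grip":1},{"dx":0.4,"dy":-0.585,"dz":0,"ax":0,"ay":0,"az":0.418,"grip":1}]' 55
python3 -c "
from fk import *
st();snap('top','top5',(90,120,260,260),4)
W=cloud('top5');P=W[(abs(W[...,2]-.2)<.006)&(W[...,1]>.0)&(W[...,1]<.45)&(W[...,0]>.45)];print(len(P),cv2.minAreaRect(P[:,:2].astype(np.float32)*1000))
s=ctrl.observe()
u=np.array([np.sin(np.radians(MY)),-np.cos(np.radians(MY))]);b=H-u*.031
for th in(30,50,60,66):
    p,Ro=pose([*b,.298 if th<50 else .282],MY,th); print(th); move(p,rot=Ro)
"
```

```text
t: 20.95
tool_pos: [0.6067, 0.2953, 0.2888]
orientation: [179.9, 0.1, 5.3]
force: [0.7, -1.0, -3.6]
finger_gap: 0.0116
gripper_force: 55.0
t 20.95 ('tool_pos', [0.6067, 0.2953, 0.2888]) ('orientation', [179.8686, 0.1283, 5.2686]) ('q', [22.8835, 32.1359, 55.3205, -0.0865, 92.7056, 107.6108]) ('force', [0.6601, -1.0092, -3.6394]) ('finger_gap', 0.0116) ('gripper_force', 54.9983)
166 ((613.7800903320312, 227.00357055664062), (160.33193969726562, 95.79182434082031), 2.7594716548919678)
30
d [ 0.0012 -0.0642  0.0511] a [0.5023 0.0025 0.0032] rows>= 4.2
50
d [ 0.0015 -0.0981  0.1294] a [0.8356 0.0031 0.0028] rows>= 7.0
60
d [ 0.0015 -0.1107  0.1112] a [1.0023 0.0034 0.0025] rows>= 8.4
66
d [ 0.0015 -0.1167  0.0994] a [1.1023 0.0036 0.0024] rows>= 9.2
```

View pics/top5.png

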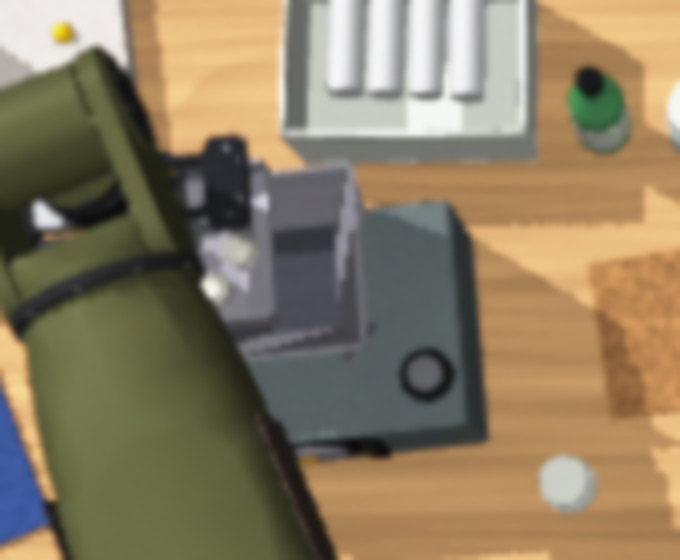

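The top picture shows the tray over the hopper's left half with the lip edge (about x=270) inside the mouth and the beads still in. Tipping now.

```bash
python3 -m handwheel '[{"dx":0,"dy":-0.01,"dz":0.01,"ax":0.05,"ay":0,"az":0,"grip":1},{"dx":0,"dy":-0.02,"dz":0.02,"ax":0.14,"ay":0,"az":0,"grip":1},{"dx":0,"dy":-0.03,"dz":0.03,"ax":0.24,"ay":0,"az":0,"grip":1},{"dx":0,"dy":-0.045,"dz":0.04,"ax":0.34,"ay":0,"az":0,"grip":1},{"dx":0,"dy":-0.055,"dz":0.05,"ax":0.44,"ay":0,"az":0,"grip":1},{"dx":0,"dy":-0.065,"dz":0.06,"ax":0.54,"ay":0,"az":0,"grip":1},{"dx":0,"dy":-0.08,"dz":0.08,"ax":0.64,"ay":0,"az":0,"grip":1},{"dx":0,"dy":-0.09,"dz":0.11,"ax":0.74,"ay":0,"az":0,"grip":1},{"dx":0,"dy":-0.095,"dz":0.13,"ax":0.8,"ay":0,"az":0,"grip":1},{"dx":0,"dy":-0.095,"dz":0.13,"ax":0.8,"ay":0,"az":0,"grip":1}]' 55
python3 -c "
from fk import *
st()
u=np.array([np.sin(np.radians(MY)),-np.cos(np.radians(MY))]);b=H-u*.031
for th in(60,66,70):
    p,Ro=pose([*b,.280],MY,th); print(th); move(p,rot=Ro)
"
```

```text
t: 21.83
tool_pos: [0.6057, 0.3062, 0.2683]
orientation: [-132.0, 0.2, 5.1]
force: [-0.9, -0.0, -2.9]
finger_gap: 0.0117
gripper_force: 55.0
t 21.83 ('tool_pos', [0.6057, 0.3062, 0.2683]) ('orientation', [-131.9859, 0.2104, 5.0955]) ('q', [6.3113, 29.0545, 74.2327, 48.9155, 80.4037, 80.9929]) ('force', [-0.8796, -0.0344, -2.8896]) ('finger_gap', 0.0117) ('gripper_force', 54.998)
60
d [ 0.0011 -0.0326  0.0145] a [ 0.1998  0.002  -0.0029] rows>= 1.7
66
d [ 0.001  -0.0454  0.0111] a [ 0.2998  0.0019 -0.003 ] rows>= 2.5
70
d [ 0.001  -0.0537  0.0081] a [ 0.3664  0.0018 -0.0031] rows>= 3.1
```

```bash
python3 -m handwheel '[{"dx":0,"dy":-0.01,"dz":0.01,"ax":0.05,"ay":0,"az":0,"grip":1},{"dx":0,"dy":-0.015,"dz":0.01,"ax":0.1,"ay":0,"az":0,"grip":1},{"dx":0,"dy":-0.025,"dz":0.01,"ax":0.15,"ay":0,"az":0,"grip":1},{"dx":0,"dy":-0.033,"dz":0.01,"ax":0.2,"ay":0,"az":0,"grip":1},{"dx":0,"dy":-0.033,"dz":0.01,"ax":0.2,"ay":0,"az":0,"grip":1},{"dx":0,"dy":-0.033,"dz":0.01,"ax":0.2,"ay":0,"az":0,"grip":1},{"dx":0,"dy":-0.033,"dz":0.01,"ax":0.2,"ay":0,"az":0,"grip":1},{"dx":0,"dy":-0.033,"dz":0.01,"ax":0.2,"ay":0,"az":0,"grip":1},{"dx":0,"dy":-0.033,"dz":0.01,"ax":0.2,"ay":0,"az":0,"grip":1},{"dx":0,"dy":-0.033,"dz":0.01,"ax":0.2,"ay":0,"az":0,"grip":1}]' 55
python3 -m handwheel '[{"dx":0,"dy":-0.01,"dz":0,"ax":0.05,"ay":0,"az":0,"grip":1},{"dx":0,"dy":-0.02,"dz":0,"ax":0.12,"ay":0,"az":0,"grip":1},{"dx":0,"dy":-0.02,"dz":0,"ax":0.16,"ay":0,"az":0,"grip":1},{"dx":0,"dy":-0.02,"dz":0,"ax":0.16,"ay":0,"az":0,"grip":1},{"dx":0,"dy":-0.02,"dz":0,"ax":0.16,"ay":0,"az":0,"grip":1},{"dx":0,"dy":-0.02,"dz":0,"ax":0.16,"ay":0,"az":0,"grip":1},{"dx":0,"dy":-0.02,"dz":0,"ax":0.16,"ay":0,"az":0,"grip":1},{"dx":0,"dy":-0.02,"dz":0,"ax":0.16,"ay":0,"az":0,"grip":1}]' 55
python3 -c "
from fk import *
st();snap('wrist','w9',None,1)"
```

```text
t: 22.67
tool_pos: [0.6054, 0.313, 0.2747]
orientation: [-120.1, -0.1, 5.3]
force: [-0.3, 0.2, -2.2]
finger_gap: 0.0111
gripper_force: 55.0
t: 23.33
tool_pos: [0.6053, 0.3145, 0.2776]
orientation: [-110.5, -0.1, 5.3]
force: [-0.1, -0.1, -1.9]
finger_gap: 0.0117
gripper_force: 55.0
t 23.33 ('tool_pos', [0.6053, 0.3145, 0.2776]) ('orientation', [-110.5394, -0.1199, 5.2682]) ('q', [2.3223, 32.897, 79.0015, 69.8479, 85.0158, 68.3339]) ('force', [-0.1004, -0.0884, -1.8676]) ('finger_gap', 0.0117) ('gripper_force', 54.999)
```

View pics/w9.png

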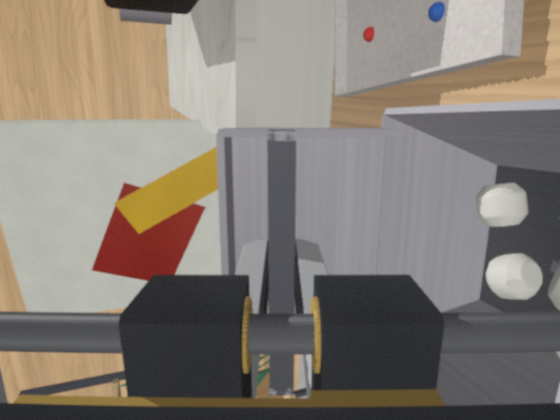

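The tilted-tray view shows an empty tray and beads in the hopper at (502,205), (514,275) and (556,290); the load dropped to the tray's own weight. I tip it back and return it.

```bash
python3 -m handwheel '[{"dx":0,"dy":0.05,"dz":0,"ax":-0.1,"ay":0,"az":0,"grip":1},{"dx":0,"dy":0.1,"dz":0,"ax":-0.2,"ay":0,"az":0,"grip":1},{"dx":0,"dy":0.15,"dz":0,"ax":-0.3,"ay":0,"az":0,"grip":1},{"dx":0,"dy":0.15,"dz":0,"ax":-0.4,"ay":0,"az":0,"grip":1},{"dx":0,"dy":0.15,"dz":0,"ax":-0.5,"ay":0,"az":0,"grip":1},{"dx":0,"dy":0.15,"dz":0,"ax":-0.6,"ay":0,"az":0,"grip":1},{"dx":0,"dy":0.15,"dz":0,"ax":-0.7,"ay":0,"az":0,"grip":1},{"dx":0,"dy":0.15,"dz":0,"ax":-0.8,"ay":0,"az":0,"grip":1},{"dx":0,"dy":0.15,"dz":0,"ax":-0.8,"ay":0,"az":0,"grip":1}]' 55
python3 -c "
from h import *
move([.607,.24,.30],16)"
```

```text
t: 24.13
tool_pos: [0.6057, 0.3087, 0.2582]
orientation: [-158.7, -0.3, 5.4]
force: [-0.6, 1.1, -1.6]
finger_gap: 0.0114
gripper_force: 55.0
d [-0.0331  0.3247 -0.4258] a [-0.3531 -0.0373 -0.1735] rows>= 3.3
```

```bash
python3 -m handwheel '[{"dx":0,"dy":-0.05,"dz":-0.2,"ax":-0.1,"ay":0,"az":0,"grip":1},{"dx":0,"dy":0,"dz":-0.4,"ax":-0.2,"ay":0,"az":0,"grip":1},{"dx":-0.03,"dy":0.1,"dz":-0.42,"ax":-0.35,"ay":-0.02,"az":-0.05,"grip":1},{"dx":-0.03,"dy":0.2,"dz":-0.42,"ax":-0.353,"ay":-0.037,"az":-0.1,"grip":1},{"dx":-0.033,"dy":0.325,"dz":-0.426,"ax":-0.353,"ay":-0.037,"az":-0.173,"grip":1},{"dx":-0.033,"dy":0.325,"dz":-0.426,"ax":-0.353,"ay":-0.037,"az":-0.173,"grip":1},{"dx":-0.033,"dy":0.325,"dz":-0.426,"ax":-0.353,"ay":-0.037,"az":-0.173,"grip":1}]' 55
python3 -c "
from h import *
move([.59,.09,.29],56)"
```

```text
t: 24.72
tool_pos: [0.6072, 0.237, 0.297]
orientation: [-179.6, 0.2, 15.7]
force: [0.3, -0.3, -1.9]
finger_gap: 0.0116
gripper_force: 55.0
d [-0.3749  0.9129  0.041 ] a [-0.0085  0.0011 -0.672 ] rows>= 5.6
```

```bash
python3 -m handwheel '[{"dx":-0.08,"dy":0.2,"dz":0,"ax":0,"ay":0,"az":-0.1,"grip":1},{"dx":-0.16,"dy":0.4,"dz":0,"ax":0,"ay":0,"az":-0.2,"grip":1},{"dx":-0.24,"dy":0.6,"dz":0,"ax":0,"ay":0,"az":-0.3,"grip":1},{"dx":-0.32,"dy":0.75,"dz":0.02,"ax":0,"ay":0,"az":-0.4,"grip":1},{"dx":-0.375,"dy":0.913,"dz":0.04,"ax":-0.008,"ay":0,"az":-0.5,"grip":1},{"dx":-0.375,"dy":0.913,"dz":0.04,"ax":-0.008,"ay":0,"az":-0.6,"grip":1},{"dx":-0.375,"dy":0.913,"dz":0.04,"ax":-0.008,"ay":0,"az":-0.672,"grip":1},{"dx":-0.375,"dy":0.913,"dz":0.04,"ax":-0.008,"ay":0,"az":-0.672,"grip":1}]' 55
python3 -c "
from h import *
move([.5755,-.0,.22],80)"
```

```text
t: 25.38
tool_pos: [0.5905, 0.0905, 0.2913]
orientation: [179.9, -0.0, 56.2]
force: [-0.5, -0.1, -2.8]
finger_gap: 0.0116
gripper_force: 55.0
d [-0.5571  0.2519  0.4753] a [ 9.000e-04  1.000e-04 -3.968e-01] rows>= 3.3
```

```bash
python3 -m handwheel '[{"dx":-0.2,"dy":0.09,"dz":0.05,"ax":0,"ay":0,"az":-0.1,"grip":1},{"dx":-0.4,"dy":0.18,"dz":0.2,"ax":0,"ay":0,"az":-0.2,"grip":1},{"dx":-0.557,"dy":0.252,"dz":0.35,"ax":0,"ay":0,"az":-0.3,"grip":1},{"dx":-0.557,"dy":0.252,"dz":0.475,"ax":0,"ay":0,"az":-0.397,"grip":1},{"dx":-0.557,"dy":0.252,"dz":0.475,"ax":0,"ay":0,"az":-0.397,"grip":1},{"dx":-0.557,"dy":0.252,"dz":0.475,"ax":0,"ay":0,"az":-0.397,"grip":1}]' 55
python3 -c "
from h import *
move([.5755,-.0860,.12],98.7)"
```

```text
t: 25.88
tool_pos: [0.5754, 0.0003, 0.2201]
orientation: [180.0, 0.1, 79.6]
force: [0.8, 0.1, -2.1]
finger_gap: 0.0123
gripper_force: 55.0
d [-0.5651  0.1046  0.6679] a [-1.000e-04  1.400e-03 -3.183e-01] rows>= 3.2
```

```bash
python3 -m handwheel '[{"dx":-0.2,"dy":0.03,"dz":0.05,"ax":0,"ay":0,"az":-0.1,"grip":1},{"dx":-0.4,"dy":0.07,"dz":0.2,"ax":0,"ay":0,"az":-0.2,"grip":1},{"dx":-0.565,"dy":0.105,"dz":0.4,"ax":0,"ay":0,"az":-0.318,"grip":1},{"dx":-0.565,"dy":0.105,"dz":0.6,"ax":0,"ay":0,"az":-0.318,"grip":1},{"dx":-0.565,"dy":0.105,"dz":0.66,"ax":0,"ay":0,"az":-0.318,"grip":1},{"dx":-0.565,"dy":0.105,"dz":0.66,"ax":0,"ay":0,"az":-0.318,"grip":1},{"dx":-0.565,"dy":0.105,"dz":0.66,"ax":0,"ay":0,"az":-0.318,"grip":1}]' 55
python3 -c "
from h import *
move([.5755,-.0860,.047],98.7)"
```

```text
t: 26.47
tool_pos: [0.5772, -0.0856, 0.1231]
orientation: [179.9, 0.2, 98.9]
force: [0.0, -0.3, -1.4]
finger_gap: 0.0116
gripper_force: 55.0
d [ 0.0009 -0.0127  0.5075] a [0.0021 0.0029 0.0034] rows>= 1.8
```

```bash
python3 -m handwheel '[{"dx":0,"dy":-0.01,"dz":0.15,"ax":0,"ay":0,"az":0,"grip":1},{"dx":0,"dy":-0.01,"dz":0.28,"ax":0,"ay":0,"az":0,"grip":1},{"dx":0,"dy":-0.01,"dz":0.38,"ax":0,"ay":0,"az":0,"grip":1},{"dx":0,"dy":-0.01,"dz":0.44,"ax":0,"ay":0,"az":0,"grip":1},{"dx":0,"dy":-0.01,"dz":0.47,"ax":0,"ay":0,"az":0,"grip":1},{"dx":0,"dy":-0.01,"dz":0.49,"ax":0,"ay":0,"az":0,"grip":1},{"dx":0,"dy":-0.01,"dz":0.5,"ax":0,"ay":0,"az":0,"grip":1},{"dx":0,"dy":-0.01,"dz":0.5,"ax":0,"ay":0,"az":0,"grip":1}]' 55
```

```text
t: 27.13
tool_pos: [0.5756, -0.0869, 0.048]
orientation: [179.9, 0.2, 99.0]
force: [-2.9, 2.0, 2.9]
finger_gap: 0.0113
gripper_force: 55.0
```

```bash
python3 -m handwheel '[{"dx":0,"dy":0,"dz":0,"ax":0,"ay":0,"az":0,"grip":0.6},{"dx":0,"dy":0,"dz":0,"ax":0,"ay":0,"az":0,"grip":0.4},{"dx":0,"dy":0,"dz":0,"ax":0,"ay":0,"az":0,"grip":0.2},{"dx":0,"dy":0,"dz":0,"ax":0,"ay":0,"az":0,"grip":0.2},{"dx":0,"dy":0,"dz":-0.2,"ax":0,"ay":0,"az":0,"grip":0},{"dx":0,"dy":0,"dz":-0.5,"ax":0,"ay":0,"az":0,"grip":0},{"dx":0,"dy":0,"dz":-0.9,"ax":0,"ay":0,"az":0,"grip":0},{"dx":0,"dy":0,"dz":-1,"ax":0,"ay":0,"az":0,"grip":0},{"dx":0,"dy":0,"dz":-1,"ax":0,"ay":0,"az":0,"grip":0}]' 20
python3 -c "
from h import *
W=cloud('top1')
move([.59,-.215,.30],90)"
```

```text
t: 27.88
tool_pos: [0.577, -0.0872, 0.2043]
orientation: [179.4, 0.4, 99.0]
force: [0.8, -0.3, 1.1]
finger_gap: 0.0467
gripper_force: 0.0
d [-0.8596 -0.0407 -0.6329] a [0.011  0.0057 0.1502] rows>= 3.8
```

```bash
python3 -m handwheel '[{"dx":-0.3,"dy":0,"dz":-0.3,"ax":0,"ay":0,"az":0,"grip":0},{"dx":-0.6,"dy":-0.02,"dz":-0.6,"ax":0,"ay":0,"az":0.1,"grip":0},{"dx":-0.86,"dy":-0.04,"dz":-0.63,"ax":0.01,"ay":0.005,"az":0.15,"grip":0},{"dx":-0.86,"dy":-0.04,"dz":-0.63,"ax":0.01,"ay":0.005,"az":0.15,"grip":0},{"dx":-0.86,"dy":-0.04,"dz":-0.63,"ax":0.01,"ay":0.005,"az":0.15,"grip":0},{"dx":-0.86,"dy":-0.04,"dz":-0.63,"ax":0.01,"ay":0.005,"az":0.15,"grip":0},{"dx":-0.86,"dy":-0.04,"dz":-0.63,"ax":0.01,"ay":0.005,"az":0.15,"grip":0}]' 20
python3 - <<'E'
import sys; sys.path.insert(0,'.')
from h import *
st(); snap('top','top6',(100,130,400,280),2.6); snap('wrist','w10',None,1); W=cloud('w10')
box=(W[...,0]>.5)&(W[...,0]<.68)&(W[...,1]>-.48)&(W[...,1]<-.2)
for lo,hi in((.176,.19),(.125,.150)):
    P=W[box&(W[...,2]>lo)&(W[...,2]<hi)]; print('door',len(P),P.mean(0) if len(P) else 0,cv2.minAreaRect(P[:,:2].astype(np.float32)*1000) if len(P) else 0)
W=cloud('top6')
P=W[(abs(W[...,2]-.2)<.006)&(W[...,1]>.0)&(W[...,1]<.45)&(W[...,0]>.45)];print('rim',len(P),cv2.minAreaRect(P[:,:2].astype(np.float32)*1000))
m=(abs(W[...,2]-.13)<.005)&(W[...,1]>.0)&(W[...,1]<.45)&(W[...,0]>.25); P=W[m]; print('milltop',cv2.minAreaRect(P[:,:2].astype(np.float32)*1000))
b=(W[...,0]>.48)&(W[...,0]<.72)&(W[...,1]>-.2)&(W[...,1]<.03)&(W[...,2]>.055)&(W[...,2]<.08); P=W[b]; print('bar',P.mean(0),cv2.minAreaRect(P[:,:2].astype(np.float32)*1000))
E
```

```text
t: 28.47
tool_pos: [0.5887, -0.2144, 0.2902]
orientation: [-179.4, -0.1, 90.0]
force: [-0.4, 1.0, 0.4]
finger_gap: 0.0466
gripper_force: 0.0
t 28.47 ('tool_pos', [0.5887, -0.2144, 0.2902]) ('orientation', [-179.3669, -0.1326, 90.0128]) ('q', [-23.3071, 25.2975, 65.0932, -0.1289, 90.2432, -23.3205]) ('force', [-0.3676, 1.0055, 0.3921]) ('finger_gap', 0.0466) ('gripper_force', 0.0)
door 247 [ 0.58874786 -0.35419706  0.18329117] ((588.8665161132812, -354.1512145996094), (20.371965408325195, 11.16524887084961), 82.80464172363281)
door 1051 [ 0.59242104 -0.32456637  0.1376303 ] ((592.7699584960938, -341.63616943359375), (173.2510986328125, 18.651121139526367), 84.18290710449219)
rim 382 ((609.6839599609375, 263.65557861328125), (157.5389862060547, 167.36593627929688), 5.537557125091553)
milltop ((645.1636962890625, 241.96324157714844), (400.2044372558594, 267.0289001464844), 2.701531410217285)
bar [ 0.57195349 -0.04718976  0.07082064] ((572.999755859375, -49.16345977783203), (12.458097457885742, 52.015567779541016), 9.132259368896484)
```

View pics/top6.png

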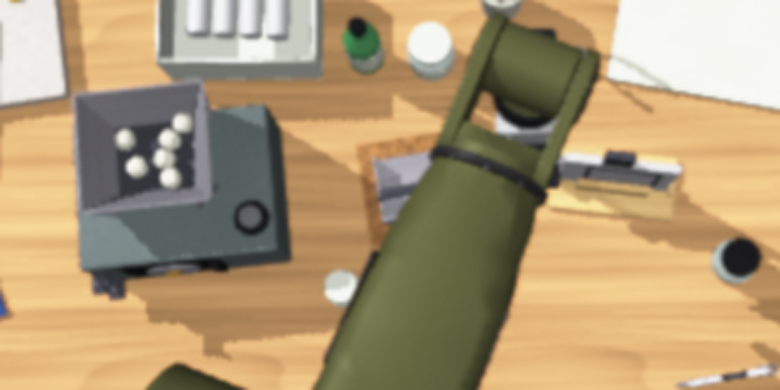

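The top picture shows all six beads inside the hopper, the tray back on the mat at about (405,185), and the jars and bottle standing. Now the door.

```bash
python3 -c "
from h import *
move([.5925,-.3435,.26],83.8)"; python3 -m handwheel '[{"dx":-0.25,"dy":0,"dz":0,"ax":0,"ay":0,"az":0.05,"grip":0},{"dx":-0.5,"dy":0.01,"dz":0.05,"ax":0,"ay":0,"az":0.1,"grip":0},{"dx":-0.75,"dy":0.02,"dz":0.1,"ax":-0.01,"ay":0,"az":0.1,"grip":0},{"dx":-0.86,"dy":0.025,"dz":0.2,"ax":-0.01,"ay":0,"az":0.103,"grip":0},{"dx":-0.86,"dy":0.025,"dz":0.2,"ax":-0.01,"ay":0,"az":0.103,"grip":0},{"dx":-0.86,"dy":0.025,"dz":0.2,"ax":-0.01,"ay":0,"az":0.103,"grip":0}]' 20
python3 - <<'E'
import sys; sys.path.insert(0,'.')
from h import *
st(); move([.5925,-.3435,.147],83.8); snap('wrist','w11',None,1); W=cloud('w11')
box=(W[...,0]>.5)&(W[...,0]<.68)&(W[...,1]>-.48)&(W[...,1]<-.2)
for lo,hi in((.176,.195),(.125,.150)):
    P=W[box&(W[...,2]>lo)&(W[...,2]<hi)]; print('door',len(P),P.mean(0) if len(P) else 0,cv2.minAreaRect(P[:,:2].astype(np.float32)*1000) if len(P) else 0)
E
```

```text
d [-0.8657  0.0259  0.1998] a [-0.0107 -0.0016  0.1047] rows>= 3.2
t: 29.07
tool_pos: [0.5921, -0.3431, 0.2594]
orientation: [-179.9, -0.1, 83.8]
force: [0.6, 0.7, -0.3]
finger_gap: 0.0467
gripper_force: 0.0
t 29.07 ('tool_pos', [0.5921, -0.3431, 0.2594]) ('orientation', [-179.8818, -0.1485, 83.8368]) ('q', [-33.1826, 33.9422, 56.3386, 0.0786, 89.892, -27.0197]) ('force', [0.5783, 0.683, -0.3448]) ('finger_gap', 0.0467) ('gripper_force', 0.0)
d [-0.0047  0.0043  0.7493] a [-0.002  -0.0025  0.0006] rows>= 2.7
door 914 [ 0.59058685 -0.34396799  0.18325289] ((590.4893798828125, -344.8671569824219), (39.74586868286133, 11.923008918762207), 82.16696166992188)
door 1704 [ 0.59198404 -0.33306031  0.13872025] ((592.7444458007812, -342.1316223144531), (172.78494262695312, 17.977243423461914), 84.2005844116211)
```

```bash
python3 -m handwheel '[{"dx":-0.01,"dy":-0.008,"dz":0.2,"ax":0,"ay":0,"az":0.005,"grip":0},{"dx":-0.01,"dy":-0.008,"dz":0.45,"ax":0,"ay":0,"az":0.005,"grip":0},{"dx":-0.01,"dy":-0.008,"dz":0.65,"ax":0,"ay":0,"az":0.005,"grip":0},{"dx":-0.01,"dy":-0.008,"dz":0.74,"ax":0,"ay":0,"az":0.005,"grip":0.2},{"dx":-0.01,"dy":-0.008,"dz":0.74,"ax":0,"ay":0,"az":0.005,"grip":0.4},{"dx":-0.01,"dy":-0.008,"dz":0.74,"ax":0,"ay":0,"az":0.005,"grip":0.6},{"dx":-0.01,"dy":-0.008,"dz":0.74,"ax":0,"ay":0,"az":0.005,"grip":0.8},{"dx":-0.01,"dy":-0.008,"dz":0.74,"ax":0,"ay":0,"az":0.005,"grip":1},{"dx":-0.01,"dy":-0.008,"dz":0.74,"ax":0,"ay":0,"az":0.005,"grip":1}]' 15
python3 -m handwheel '[{"dx":0,"dy":0,"dz":0,"ax":0,"ay":0,"az":0,"grip":1},{"dx":0,"dy":0,"dz":0,"ax":0,"ay":0,"az":0,"grip":1},{"dx":0,"dy":0,"dz":0,"ax":0,"ay":0,"az":0,"grip":1}]' 58
```

```text
t: 29.87
tool_pos: [0.5915, -0.345, 0.1516]
orientation: [179.9, -0.0, 83.6]
force: [-1.3, 1.3, 8.3]
finger_gap: 0.0121
gripper_force: 15.0
t: 30.12
tool_pos: [0.5911, -0.345, 0.1517]
orientation: [179.9, -0.0, 83.5]
force: [-2.0, 2.0, 8.0]
finger_gap: 0.0117
gripper_force: 57.9
```

```bash
python3 -m handwheel '[{"dx":0,"dy":0,"dz":-0.03,"ax":0,"ay":0,"az":0,"grip":1},{"dx":0,"dy":0,"dz":-0.08,"ax":0,"ay":0,"az":0,"grip":1},{"dx":0,"dy":0,"dz":-0.15,"ax":0,"ay":0,"az":0,"grip":1},{"dx":0,"dy":0,"dz":-0.22,"ax":0,"ay":0,"az":0,"grip":1},{"dx":0,"dy":0,"dz":-0.3,"ax":0,"ay":0,"az":0,"grip":1},{"dx":0,"dy":0,"dz":-0.45,"ax":0,"ay":0,"az":0,"grip":1},{"dx":0,"dy":0,"dz":-0.6,"ax":0,"ay":0,"az":0,"grip":1},{"dx":0,"dy":0,"dz":-0.75,"ax":0,"ay":0,"az":0,"grip":1},{"dx":0,"dy":0,"dz":-0.9,"ax":0,"ay":0,"az":0,"grip":1},{"dx":0,"dy":0,"dz":-0.9,"ax":0,"ay":0,"az":0,"grip":1}]' 58
python3 -c "
from h import *
st(); s=ctrl.observe(); print(s['ft_torque']); move([.45,-.20,.285],90)"
```

```text
t: 30.95
tool_pos: [0.5917, -0.3456, 0.2911]
orientation: [179.6, 0.1, 83.5]
force: [0.2, 0.5, -2.3]
finger_gap: 0.0119
gripper_force: 57.9
t 30.95 ('tool_pos', [0.5917, -0.3456, 0.2911]) ('orientation', [179.5588, 0.1458, 83.5383]) ('q', [-33.3764, 33.3088, 53.2574, 0.0698, 92.9743, -26.9113]) ('force', [0.1691, 0.4671, -2.2775]) ('finger_gap', 0.0119) ('gripper_force', 57.9445)
[-0.04230002 -0.11163666 -0.01156372]
d [ 0.8583 -1.0484  0.0302] a [ 0.0072  0.0028 -0.1077] rows>= 4.9
```

```bash
python3 -m handwheel '[{"dx":0.15,"dy":-0.2,"dz":0,"ax":0,"ay":0,"az":-0.02,"grip":1},{"dx":0.32,"dy":-0.4,"dz":0,"ax":0,"ay":0,"az":-0.05,"grip":1},{"dx":0.5,"dy":-0.6,"dz":0,"ax":0,"ay":0,"az":-0.08,"grip":1},{"dx":0.67,"dy":-0.8,"dz":0,"ax":0,"ay":0,"az":-0.1,"grip":1},{"dx":0.8,"dy":-0.93,"dz":0,"ax":0,"ay":0,"az":-0.11,"grip":1},{"dx":0.86,"dy":-0.98,"dz":0,"ax":0.007,"ay":0,"az":-0.11,"grip":1},{"dx":0.86,"dy":-1,"dz":0,"ax":0.007,"ay":0,"az":-0.11,"grip":1}]' 58
python3 -c "
from h import *
move([.42,-.06,.285],90)"
```

```text
t: 31.53
tool_pos: [0.4557, -0.1986, 0.2852]
orientation: [-179.6, -0.1, 90.2]
force: [0.3, -0.5, -3.5]
finger_gap: 0.0114
gripper_force: 58.0
d [ 0.9247 -0.2346  0.0041] a [-0.0062 -0.0013  0.0034] rows>= 3.4
```

```bash
python3 -m handwheel '[{"dx":0.2,"dy":-0.05,"dz":0,"ax":-0.006,"ay":0,"az":0,"grip":1},{"dx":0.4,"dy":-0.1,"dz":0,"ax":-0.006,"ay":0,"az":0,"grip":1},{"dx":0.62,"dy":-0.16,"dz":0,"ax":-0.006,"ay":0,"az":0,"grip":1},{"dx":0.84,"dy":-0.22,"dz":0,"ax":-0.006,"ay":0,"az":0,"grip":1},{"dx":0.98,"dy":-0.26,"dz":0,"ax":-0.006,"ay":0,"az":0,"grip":1},{"dx":1,"dy":-0.28,"dz":0,"ax":-0.006,"ay":0,"az":0,"grip":1}]' 58
python3 -c "
from h import *
move([.41,.10,.26],95.3)"
python3 -m handwheel '[{"dx":0.2,"dy":0,"dz":0,"ax":0,"ay":0,"az":-0.02,"grip":1},{"dx":0.4,"dy":0,"dz":0,"ax":0,"ay":0,"az":-0.04,"grip":1},{"dx":0.62,"dy":0,"dz":0,"ax":0,"ay":0,"az":-0.06,"grip":1},{"dx":0.84,"dy":0,"dz":0.05,"ax":0,"ay":0,"az":-0.08,"grip":1},{"dx":0.97,"dy":0,"dz":0.1,"ax":0,"ay":0,"az":-0.085,"grip":1},{"dx":1,"dy":0,"dz":0.1,"ax":0,"ay":0,"az":-0.085,"grip":1}]' 58
python3 -c "
from h import *
move([.405,.2526,.235],95.3)"
```

```text
t: 32.03
tool_pos: [0.4141, -0.0482, 0.2854]
orientation: [-180.0, -0.1, 90.2]
force: [-0.1, 1.0, -2.4]
finger_gap: 0.0116
gripper_force: 58.0
d [ 0.9875 -0.0227  0.171 ] a [-0.0003 -0.0019 -0.0843] rows>= 3.6
t: 32.53
tool_pos: [0.4139, 0.1016, 0.269]
orientation: [-179.8, -0.1, 95.4]
force: [-0.3, 0.3, -3.3]
finger_gap: 0.0115
gripper_force: 58.0
d [1.0074 0.0357 0.2286] a [-0.0027 -0.0017  0.0011] rows>= 3.7
```

```bash
python3 -m handwheel '[{"dx":0.2,"dy":0.01,"dz":0,"ax":0,"ay":0,"az":0,"grip":1},{"dx":0.4,"dy":0.02,"dz":0.05,"ax":0,"ay":0,"az":0,"grip":1},{"dx":0.62,"dy":0.03,"dz":0.1,"ax":0,"ay":0,"az":0,"grip":1},{"dx":0.84,"dy":0.035,"dz":0.15,"ax":0,"ay":0,"az":0,"grip":1},{"dx":0.97,"dy":0.035,"dz":0.22,"ax":0,"ay":0,"az":0,"grip":1},{"dx":1,"dy":0.035,"dz":0.22,"ax":0,"ay":0,"az":0,"grip":1},{"dx":1,"dy":0.035,"dz":0.22,"ax":0,"ay":0,"az":0,"grip":1}]' 58
python3 - <<'E'
import sys; sys.path.insert(0,'.')
from h import *
st(); s=ctrl.observe(); im,d,c=snap('wrist','w12',None,1)
tp=np.array(s['tool_pos'])
# predicted pixels: pins (world est.) and knuckle tops
M=np.array([.5716,.2394]); a=np.radians(5.3); Rm=np.array([[np.cos(a),-np.sin(a)],[np.sin(a),np.cos(a)]])
pin=M+Rm@[-.118,.108]; kn=tp[:2]+.080*np.array([np.cos(np.radians(s['orientation'][2])),np.sin(np.radians(s['orientation'][2]))])
print('pin',pin,'kn',kn)
print(proj('w12',[[*pin,.132],[*pin,.062],[*kn,tp[2]-.1177+.092],[*kn,tp[2]-.1177+.022]]).round(1))
W=cloud('w12'); print('z range',np.nanmin(W[...,2]))
x,y=np.round(proj('w12',[[*pin,.132]])[0]).astype(int); x0,y0,x1,y1=max(0,x-110),max(0,y-90),min(560,x+110),min(420,y+90); print(x0,y0,x1,y1); save('w12',(x0,y0,x1,y1),3.2,'w12c')
E
```

```text
t: 33.12
tool_pos: [0.4057, 0.2498, 0.2373]
orientation: [-179.9, -0.0, 95.3]
force: [0.1, -0.2, -2.4]
finger_gap: 0.0117
gripper_force: 58.0
t 33.12 ('tool_pos', [0.4057, 0.2498, 0.2373]) ('orientation', [-179.8951, -0.0462, 95.2884]) ('q', [27.1659, 6.3258, 95.9202, 0.0839, 77.8341, 21.8597]) ('force', [0.1363, -0.1735, -2.3534]) ('finger_gap', 0.0117) ('gripper_force', 57.9856)
pin [0.44412846 0.33603854] kn [0.39834346 0.32943834]
[[343.5 100. ]
 [331.2 104.5]
 [280.5  95.4]
 [280.8 102.4]]
z range -0.003896731947616505
234 10 454 190
```

View pics/w12c.png

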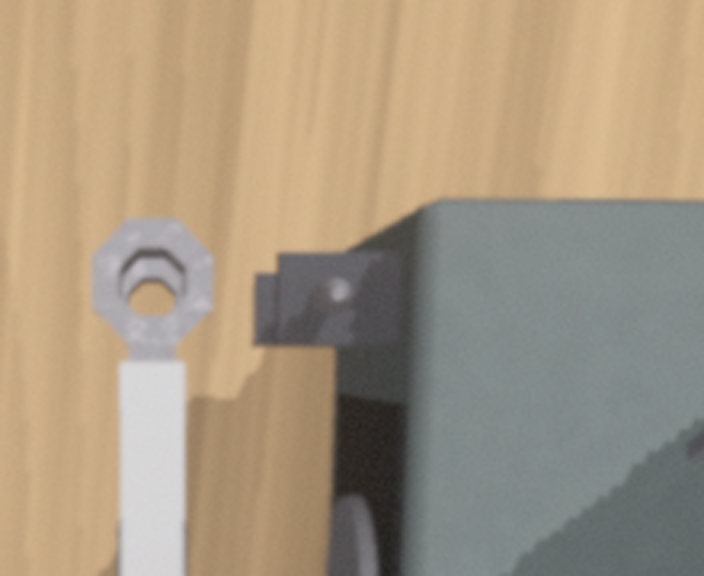

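The crop shows the upper knuckle's eye at (153,283) with the lower one aligned beneath it, and the upper pin's tip at (340,290) on its bracket; door and mill edges look parallel.

Run:
```python
from h import *
f=lambda x,y:(234+x/3.2,10+y/3.2)
s=ctrl.observe(); z=s['tool_pos'][2]
pk=f(153,282); pp=f(340,290)
W=cloud('w12'); 
P=W[int(pk[1])-20:int(pk[1])+21,int(pk[0])-20:int(pk[0])+21].reshape(-1,3); P=P[P[:,2]>.15]; print('knuckle top z depth',np.median(P[:,2]),'expected',z-.0257, 'x mid',(P[:,0].min()+P[:,0].max())/2,'y mid of top20mm',P[:,1].max()-.010)
Q=W[int(pp[1])-4:int(pp[1])+5,int(pp[0])-4:int(pp[0])+5].reshape(-1,3); print('pin z max',np.nanmax(Q[:,2]),'bracket',np.nanmin(Q[:,2]))
kt=np.median(P[:,2])
for zk in(z-.0257,kt): 
    k=at_z('w12',pk,zk); p=at_z('w12',pp,.132); d=p-k
    print('kn',k.round(4),'pin',p.round(4),'delta',d.round(4)); move(np.array(s['tool_pos'])+[d[0],d[1],0])
```

```text
knuckle top z depth 0.21115839845742043 expected 0.21215022487796847 x mid 0.39881402815505446 y mid of top20mm 0.32866210428534953
pin z max 0.13312252390013046 bracket 0.1104254574699789
kn [0.3992 0.3281 0.2122] pin [0.4418 0.3353 0.132 ] delta [ 0.0426  0.0073 -0.0802]
d [ 2.240e-02  2.871e-01 -2.000e-04] a [0. 0. 0.] rows>= 1.0
kn [0.3992 0.3281 0.2112] pin [0.4418 0.3353 0.132 ] delta [ 0.0426  0.0072 -0.0792]
d [ 2.200e-02  2.871e-01 -2.000e-04] a [0. 0. 0.] rows>= 1.0
```

```bash
python3 -m handwheel '[{"dx":0,"dy":0,"dz":0.1,"ax":0,"ay":0,"az":0,"grip":1},{"dx":0.01,"dy":0,"dz":0.22,"ax":0,"ay":0,"az":0,"grip":1},{"dx":0.022,"dy":0,"dz":0.31,"ax":0,"ay":0,"az":0,"grip":1},{"dx":0.022,"dy":0,"dz":0.317,"ax":0,"ay":0,"az":0,"grip":1},{"dx":0.022,"dy":0,"dz":0.317,"ax":0,"ay":0,"az":0,"grip":1}]' 58
python3 -c "
from h import *
st();move([.4057+.0426,.2498+.0073,.1895])"
```

```text
t: 33.58
tool_pos: [0.4055, 0.252, 0.1907]
orientation: [-180.0, -0.1, 95.2]
force: [-0.4, 0.1, -1.9]
finger_gap: 0.0115
gripper_force: 58.0
t 33.58 ('tool_pos', [0.4055, 0.252, 0.1907]) ('orientation', [-179.9631, -0.0745, 95.1555]) ('q', [27.413, 8.6619, 99.617, 0.0873, 71.727, 22.2301]) ('force', [-0.4094, 0.0519, -1.8765]) ('finger_gap', 0.0115) ('gripper_force', 57.9855)
d [0.0084 0.2874 0.0081] a [0. 0. 0.] rows>= 1.0
```

```bash
python3 -m handwheel '[{"dx":0,"dy":0.06,"dz":0,"ax":0,"ay":0,"az":0,"grip":1},{"dx":0,"dy":0.13,"dz":0,"ax":0,"ay":0,"az":0,"grip":1},{"dx":0,"dy":0.2,"dz":0,"ax":0,"ay":0,"az":0,"grip":1},{"dx":0.004,"dy":0.26,"dz":0,"ax":0,"ay":0,"az":0,"grip":1},{"dx":0.004,"dy":0.287,"dz":0,"ax":0,"ay":0,"az":0,"grip":1},{"dx":0.004,"dy":0.287,"dz":0,"ax":0,"ay":0,"az":0,"grip":1},{"dx":0.004,"dy":0.287,"dz":0,"ax":0,"ay":0,"az":0,"grip":1}]' 58
python3 - <<'E'
import sys; sys.path.insert(0,'.')
from h import *
st(); im,d,c=snap('wrist','w13',(220,50,340,150),3)
W=cloud('w13'); Z=W[...,2]
# knuckle top ring and what is seen inside the hole
x,y=282,98
ring=(Z>.15)&(Z<.18); ring[:, :x-25]=0; ring[:,x+25:]=0; ring[:y-25]=0; ring[y+18:]=0
v,u=np.nonzero(ring); print('ring px',u.min(),u.max(),v.min(),v.max(),np.median(Z[ring]))
g=cv2.cvtColor(im,cv2.COLOR_RGB2GRAY)
for r in range(y-14,y+18,2): print(r,' '.join(f'{g[r,cx]:3d}/{Z[r,cx]*1000:4.0f}' for cx in range(x-12,x+13,2)))
E
```

```text
t: 34.17
tool_pos: [0.4478, 0.2576, 0.1903]
orientation: [-180.0, -0.1, 95.2]
force: [-0.9, -0.7, -2.8]
finger_gap: 0.0114
gripper_force: 58.0
t 34.17 ('tool_pos', [0.4478, 0.2576, 0.1903]) ('orientation', [-179.9543, -0.0879, 95.2248]) ('q', [25.793, 13.687, 93.6603, 0.1031, 72.6646, 20.5374]) ('force', [-0.875, -0.6587, -2.848]) ('finger_gap', 0.0114) ('gripper_force', 57.9854)
ring px 263 300 78 115 0.16427474159250324
84 173/ 164 174/ 165 184/ 163 186/ 165 174/ 163 171/ 164 175/ 164 179/ 165 176/ 164 180/ 165 177/ 164 171/ 164 174/ 167
86 172/ 164 176/ 164 177/ 163 178/ 165 167/ 165 164/ 164 165/ 165 168/ 163 178/ 164 184/ 163 178/ 165 171/ 164 174/ 164
88 172/ 165 172/ 165 169/ 165 134/ 165 103/ 157 100/ 158 101/ 158 102/ 158 129/ 164 166/ 163 173/ 164 173/ 164 171/ 165
90 187/ 164 170/ 165 129/ 164  85/ 156  90/ 146  91/ 145  94/ 145  92/ 147  95/ 154 127/ 165 166/ 165 171/ 164 169/ 164
92 183/ 164 135/ 165  88/ 156  93/ 145 103/ 111 106/ 111 105/ 112 104/ 113 101/ 142  95/ 155 125/ 165 162/ 164 170/ 164
94 170/ 164 103/ 156  95/ 144 106/ 111 108/ 112 107/ 112 105/ 111 106/ 111
[... 553 characters left out ...]
/ 113  96/ 127 109/ 131 157/ 131 167/ 131 145/ 131 116/ 128 116/ 113 154/ 164 171/ 166 172/ 164
106 174/ 164 173/ 165 155/ 164 112/ 112 101/ 128 124/ 130 135/ 133 110/ 129 108/ 128 154/ 164 170/ 164 170/ 165 170/ 163
108 171/ 164 171/ 164 172/ 164 157/ 164 136/ 128 134/ 129 131/ 130 132/ 130 147/ 166 171/ 165 171/ 164 171/ 164 171/ 164
110 171/ 164 172/ 165 175/ 163 178/ 165 177/ 163 172/ 164 172/ 164 172/ 165 173/ 164 172/ 165 172/ 164 172/ 166 167/ 164
112 163/ 165 172/ 165 185/ 164 183/ 163 182/ 164 176/ 165 172/ 164 172/ 164 177/ 165 176/ 164 171/ 165 169/ 163 138/ 113
114 123/ 114 166/ 165 186/ 165 196/ 164 178/ 164 180/ 163 182/ 164 182/ 164 187/ 164 181/ 165 169/ 164 135/ 112  89/ 111
```

Run:
```python
from h import *
k=at_z('w13',(281.6,97.6),.1645); p=at_z('w13',(282,102.8),.132)
print(k,p,(p-k)); s=ctrl.observe(); move(np.array(s['tool_pos'])+[*(p-k)[:2],0])
for c in((263,300),): print(at_z('w13',(263,97),.1645),at_z('w13',(300,97),.1645),at_z('w13',(281.5,78),.1645),at_z('w13',(281.5,115),.1645))
```

```text
[0.44119998 0.33622077 0.1645    ] [0.44155267 0.33525702 0.132     ] [ 0.00035269 -0.00096375 -0.0325    ]
d [-0.0066  0.0018 -0.    ] a [0. 0. 0.] rows>= 0.0
[0.43135887 0.33562852 0.1645    ] [0.45087733 0.33742469 0.1645    ] [0.44023424 0.34610332 0.1645    ] [0.44197297 0.32727357 0.1645    ]
```

The pin tip shows centred through the knuckle hole to within 1 mm. Lowering.

```bash
python3 -m handwheel '[{"dx":-0.006,"dy":0.002,"dz":0.02,"ax":0,"ay":0,"az":0,"grip":1},{"dx":-0.006,"dy":0.002,"dz":0.04,"ax":0,"ay":0,"az":0,"grip":1},{"dx":-0.006,"dy":0.002,"dz":0.06,"ax":0,"ay":0,"az":0,"grip":1},{"dx":-0.006,"dy":0.002,"dz":0.08,"ax":0,"ay":0,"az":0,"grip":1},{"dx":-0.006,"dy":0.002,"dz":0.1,"ax":0,"ay":0,"az":0,"grip":1},{"dx":-0.006,"dy":0.002,"dz":0.12,"ax":0,"ay":0,"az":0,"grip":1},{"dx":-0.006,"dy":0.002,"dz":0.13,"ax":0,"ay":0,"az":0,"grip":1},{"dx":-0.006,"dy":0.002,"dz":0.13,"ax":0,"ay":0,"az":0,"grip":1}]' 58
```

```text
t: 34.88
tool_pos: [0.4479, 0.2567, 0.1704]
orientation: [-179.9, -0.1, 95.2]
force: [0.0, -0.6, -3.1]
finger_gap: 0.0117
gripper_force: 58.0
```

```bash
python3 -m handwheel '[{"dx":0,"dy":0,"dz":0.015,"ax":0,"ay":0,"az":0,"grip":1},{"dx":0,"dy":0,"dz":0.03,"ax":0,"ay":0,"az":0,"grip":1},{"dx":0,"dy":0,"dz":0.045,"ax":0,"ay":0,"az":0,"grip":1},{"dx":0,"dy":0,"dz":0.06,"ax":0,"ay":0,"az":0,"grip":1},{"dx":0,"dy":0,"dz":0.068,"ax":0,"ay":0,"az":0,"grip":1},{"dx":0,"dy":0,"dz":0.072,"ax":0,"ay":0,"az":0,"grip":1},{"dx":0,"dy":0,"dz":0.075,"ax":0,"ay":0,"az":0,"grip":1},{"dx":0,"dy":0,"dz":0.075,"ax":0,"ay":0,"az":0,"grip":1}]' 58
```

```text
t: 35.55
tool_pos: [0.4481, 0.2568, 0.1597]
orientation: [-180.0, -0.1, 95.2]
force: [-0.1, -0.6, -2.3]
finger_gap: 0.0114
gripper_force: 58.0
```

```bash
python3 -m handwheel '[{"dx":0,"dy":0,"dz":0.004,"ax":0,"ay":0,"az":0,"grip":1},{"dx":0,"dy":0,"dz":0.008,"ax":0,"ay":0,"az":0,"grip":1},{"dx":0,"dy":0,"dz":0.011,"ax":0,"ay":0,"az":0,"grip":1},{"dx":0,"dy":0,"dz":0.011,"ax":0,"ay":0,"az":0,"grip":1}]' 58
python3 -c "
from h import *
snap('wrist','w14');W=cloud('w14');Z=W[...,2];P=Z[78:88,272:292]; print('knuckle top',np.nanmedian(P[(P>.12)]), 'expect',.042+.092)
s=ctrl.observe();print(s['force'])"
```

```text
t: 35.88
tool_pos: [0.4486, 0.2567, 0.1594]
orientation: [179.9, -0.1, 95.2]
force: [-2.4, -5.7, 11.8]
finger_gap: 0.0113
gripper_force: 58.0
knuckle top 0.133729787788235 expect 0.134
[-2.57186406 -6.82019359 11.7431263 ]
```

```bash
python3 -m handwheel '[{"dx":0,"dy":0,"dz":-0.008,"ax":0,"ay":0,"az":0,"grip":1},{"dx":0,"dy":0,"dz":-0.008,"ax":0,"ay":0,"az":0,"grip":0.6},{"dx":0,"dy":0,"dz":-0.008,"ax":0,"ay":0,"az":0,"grip":0.4},{"dx":0,"dy":0,"dz":-0.008,"ax":0,"ay":0,"az":0,"grip":0.35},{"dx":0,"dy":0,"dz":-0.008,"ax":0,"ay":0,"az":0,"grip":0.35},{"dx":0,"dy":0,"dz":-0.1,"ax":0,"ay":0,"az":0,"grip":0.35},{"dx":0,"dy":0,"dz":-0.3,"ax":0,"ay":0,"az":0,"grip":0.35},{"dx":0,"dy":0,"dz":-0.55,"ax":0,"ay":0,"az":0,"grip":0.35},{"dx":0,"dy":0,"dz":-0.6,"ax":0,"ay":0,"az":0,"grip":1},{"dx":0,"dy":0,"dz":-0.6,"ax":0,"ay":0,"az":0,"grip":1}]' 20
python3 - <<'E'
import sys; sys.path.insert(0,'.')
from h import *
st(); snap('wrist','w15'); snap('top','top7'); snap('side','side1')
for fn in('w15','top7'):
    W=cloud(fn); M=np.array([.5716,.2394]); a=np.radians(5.3); c,s=np.cos(a),np.sin(a)
    X=(W[...,0]-M[0])*c+(W[...,1]-M[1])*s; Y=-(W[...,0]-M[0])*s+(W[...,1]-M[1])*c
    for lo,hi in((.14,.153),(.168,.2)):
        m=(W[...,2]>lo)&(W[...,2]<hi)&(X>-.16)&(X<-.08)&(abs(Y)<.12)
        if m.sum()>5: A=np.stack([X[m],Y[m]],1); print(fn,lo,m.sum(),A.mean(0).round(4),cv2.minAreaRect((A*1000).astype(np.float32)))
# button
W=cloud('top7'); P=W[(W[...,2]>.146)&(W[...,2]<.158)&(abs(W[...,0]-.526)<.03)&(abs(W[...,1]-.132)<.03)]; print('btn',len(P),(P.min(0)+P.max(0))/2 if len(P) else 0,P.mean(0) if len(P) else 0)
W=cloud('w15'); P=W[(W[...,2]>.146)&(W[...,2]<.158)&(abs(W[...,0]-.526)<.03)&(abs(W[...,1]-.132)<.03)]; print('btn w',len(P),P.mean(0) if len(P) else 0)
E
```

```text
t: 36.77
tool_pos: [0.4489, 0.2572, 0.2505]
orientation: [179.8, -0.2, 95.2]
force: [-0.2, 0.3, -1.1]
finger_gap: 0.021
gripper_force: 0.0
t 36.77 ('tool_pos', [0.4489, 0.2572, 0.2505]) ('orientation', [179.7692, -0.1935, 95.2413]) ('q', [25.6951, 10.9675, 88.8442, 0.1022, 79.9045, 20.4365]) ('force', [-0.1636, 0.2854, -1.0642]) ('finger_gap', 0.021) ('gripper_force', 0.0)
w15 0.14 1426 [-0.1205  0.0254] ((-120.48162078857422, 16.25572967529297), (10.632966041564941, 150.01541137695312), 0.13395477831363678)
w15 0.168 1041 [-0.1206  0.0257] ((-120.654296875, 23.436153411865234), (40.59046173095703, 11.345645904541016), 89.80802154541016)
top7 0.14 61 [-0.1167 -0.0249] ((-104.13311004638672, -38.27667236328125), (37.07590103149414, 123.95011901855469), 0.6628254055976868)
top7 0.168 50 [-0.1187  0.0185] ((-117.57723236083984, 20.482446670532227), (35.51325988769531, 13.146760940551758), 89.31175994873047)
btn 65 [0.52699875 0.13598852 0.15159043] [0.52554271 0.1352747  0.15112131]
btn w 0 0
```

```bash
cat >> h.py <<'E'
def mill(X,Y):
    a=np.radians(5.3); return np.array([.5692+np.cos(a)*X-np.sin(a)*Y,.2387+np.sin(a)*X+np.cos(a)*Y])
E
python3 -c "
from h import *
move([*mill(-.170,-.035),.25],95.3); move([*mill(-.170,-.035),.125],95.3); move([*mill(-.138,-.035),.125],95.3)"
```

```text
d [-0.4266 -0.3371 -0.0238] a [-0.0024 -0.0008 -0.0011] rows>= 2.0
d [-0.4274 -0.335   0.8095] a [-0.0024 -0.0008 -0.0011] rows>= 3.5
d [-0.4271 -0.1216  0.809 ] a [-0.0024 -0.0008 -0.0011] rows>= 3.3
```

```bash
python3 -m handwheel '[{"dx":-0.1,"dy":-0.2,"dz":0,"ax":0,"ay":0,"az":0,"grip":1},{"dx":-0.3,"dy":-0.335,"dz":0,"ax":0,"ay":0,"az":0,"grip":1},{"dx":-0.427,"dy":-0.335,"dz":0,"ax":0,"ay":0,"az":0,"grip":1},{"dx":-0.427,"dy":-0.335,"dz":0.2,"ax":0,"ay":0,"az":0,"grip":1},{"dx":-0.427,"dy":-0.335,"dz":0.45,"ax":0,"ay":0,"az":0,"grip":1},{"dx":-0.427,"dy":-0.335,"dz":0.7,"ax":0,"ay":0,"az":0,"grip":1},{"dx":-0.427,"dy":-0.335,"dz":0.8,"ax":0,"ay":0,"az":0,"grip":1},{"dx":-0.427,"dy":-0.335,"dz":0.8,"ax":0,"ay":0,"az":0,"grip":1},{"dx":-0.427,"dy":-0.335,"dz":0.8,"ax":0,"ay":0,"az":0,"grip":1}]' 20
python3 -m handwheel '[{"dx":0,"dy":0.05,"dz":0,"ax":0,"ay":0,"az":0,"grip":1},{"dx":0,"dy":0.1,"dz":0,"ax":0,"ay":0,"az":0,"grip":1},{"dx":0,"dy":0.15,"dz":0,"ax":0,"ay":0,"az":0,"grip":1},{"dx":0,"dy":0.18,"dz":0,"ax":0,"ay":0,"az":0,"grip":1},{"dx":0,"dy":0.2,"dz":0,"ax":0,"ay":0,"az":0,"grip":1},{"dx":0,"dy":0.2,"dz":0,"ax":0,"ay":0,"az":0,"grip":1}]' 20
```

```text
t: 37.67
tool_pos: [0.4033, 0.1883, 0.1271]
orientation: [-179.8, -0.1, 95.2]
force: [-0.3, 0.6, 0.9]
finger_gap: 0.0005
gripper_force: 0.0
t: 38.17
tool_pos: [0.4343, 0.1913, 0.1279]
orientation: [-180.0, -0.1, 95.2]
force: [0.2, -0.7, 0.0]
finger_gap: 0.0005
gripper_force: 0.0
```

```bash
python3 -m handwheel '[{"dx":0,"dy":0.01,"dz":0,"ax":0,"ay":0,"az":0,"grip":1},{"dx":0,"dy":0.02,"dz":0,"ax":0,"ay":0,"az":0,"grip":1},{"dx":0,"dy":0.02,"dz":0,"ax":0,"ay":0,"az":0,"grip":1},{"dx":0,"dy":0.02,"dz":0,"ax":0,"ay":0,"az":0,"grip":1}]' 20
python3 -m handwheel '[{"dx":0,"dy":0.01,"dz":0,"ax":0,"ay":0,"az":0,"grip":1},{"dx":0,"dy":0.02,"dz":0,"ax":0,"ay":0,"az":0,"grip":1},{"dx":0,"dy":0.02,"dz":0,"ax":0,"ay":0,"az":0,"grip":1},{"dx":0,"dy":0.02,"dz":0,"ax":0,"ay":0,"az":0,"grip":1}]' 20
```

```text
t: 38.5
tool_pos: [0.4366, 0.1915, 0.1278]
orientation: [-180.0, -0.1, 95.2]
force: [0.7, 0.0, 0.4]
finger_gap: 0.0004
gripper_force: 0.0
t: 38.83
tool_pos: [0.4394, 0.1918, 0.1278]
orientation: [-179.9, -0.1, 95.2]
force: [-4.2, -0.8, 2.6]
finger_gap: 0.0003
gripper_force: 2.0
```

```bash
python3 -m handwheel '[{"dx":0,"dy":0.007,"dz":0,"ax":0,"ay":0,"az":0,"grip":1},{"dx":0,"dy":0.013,"dz":0,"ax":0,"ay":0,"az":0,"grip":1},{"dx":0,"dy":0.013,"dz":0,"ax":0,"ay":0,"az":0,"grip":1},{"dx":0,"dy":0.013,"dz":0,"ax":0,"ay":0,"az":0,"grip":1}]' 20; python3 -c "
from h import *
st()"
```

```text
t: 39.17
tool_pos: [0.4398, 0.1918, 0.1278]
orientation: [-179.7, -0.1, 95.3]
force: [-18.9, -2.6, 13.7]
finger_gap: 0.0003
gripper_force: 9.4
t 39.17 ('tool_pos', [0.4398, 0.1918, 0.1278]) ('orientation', [-179.7124, -0.0691, 95.2523]) ('q', [19.1137, 13.224, 103.1858, 0.1515, 63.853, 13.7942]) ('force', [-18.8831, -2.6096, 13.7257]) ('finger_gap', 0.0003) ('gripper_force', 9.3928)
```

```bash
python3 -m handwheel '[{"dx":0,"dy":-0.08,"dz":0,"ax":0,"ay":0,"az":0,"grip":1},{"dx":0,"dy":-0.2,"dz":0,"ax":0,"ay":0,"az":0,"grip":1},{"dx":0,"dy":-0.25,"dz":-0.2,"ax":0,"ay":0,"az":0,"grip":1},{"dx":0,"dy":-0.25,"dz":-0.5,"ax":0,"ay":0,"az":0,"grip":1},{"dx":0,"dy":-0.25,"dz":-0.8,"ax":0,"ay":0,"az":0,"grip":1},{"dx":0,"dy":-0.25,"dz":-0.8,"ax":0,"ay":0,"az":0,"grip":1},{"dx":0,"dy":-0.25,"dz":-0.8,"ax":0,"ay":0,"az":0,"grip":1}]' 20
python3 - <<'E'
import sys; sys.path.insert(0,'.')
from h import *
st(); snap('wrist','w16'); W=cloud('w16'); a=np.radians(5.3); c,s=np.cos(a),np.sin(a)
X=(W[...,0]-.5692)*c+(W[...,1]-.2387)*s; Y=-(W[...,0]-.5692)*s+(W[...,1]-.2387)*c
for lo,hi in((.140,.153),):
    m=(W[...,2]>lo)&(W[...,2]<hi)&(X>-.16)&(X<-.08)&(abs(Y)<.12); A=np.stack([X[m],Y[m]],1); print(m.sum(),A.mean(0),np.median(W[...,2][m]),cv2.minAreaRect((A*1000).astype(np.float32)))
m=(W[...,2]>.122)&(W[...,2]<.138)&(X>-.135)&(X<-.10)&(Y>.09)&(Y<.125); print('knuckle',m.sum(),np.median(W[...,2][m]) if m.any() else 0)
m=(W[...,2]>.146)&(W[...,2]<.158)&(X<-.02)&(X>-.1)&(Y<-.08)&(Y>-.13); P=W[m]; print('btn',m.sum(),(P.min(0)+P.max(0))/2 if m.any() else 0)
snap('top','top8');W=cloud('top8');P=W[(W[...,2]>.146)&(W[...,2]<.158)&(abs(W[...,0]-.526)<.03)&(abs(W[...,1]-.134)<.03)];print('btn top',len(P),P.mean(0))
move([.524,.134,.19])
E
```

```text
t: 39.75
tool_pos: [0.4054, 0.1887, 0.2504]
orientation: [179.7, -0.2, 95.2]
force: [-0.2, 0.2, -0.6]
finger_gap: 0.0007
gripper_force: 0.0
t 39.75 ('tool_pos', [0.4054, 0.1887, 0.2504]) ('orientation', [179.7083, -0.1727, 95.2369]) ('q', [20.21, 1.6572, 99.1634, 0.0932, 78.8529, 14.9558]) ('force', [-0.1592, 0.1722, -0.6432]) ('finger_gap', 0.0007) ('gripper_force', 0.0)
2196 [-0.11804722  0.02304975] 0.14602078787172484 ((-117.78456115722656, 16.853313446044922), (11.451224327087402, 149.59442138671875), 0.12678906321525574)
knuckle 789 0.1333958004694428
btn 991 [0.52336256 0.13466347 0.14982258]
btn top 60 [0.52615756 0.13506623 0.15121738]
d [-0.4336  0.7628  0.3772] a [0. 0. 0.] rows>= 3.4
```

```bash
python3 -m handwheel '[{"dx":-0.15,"dy":0.25,"dz":0,"ax":0,"ay":0,"az":0,"grip":1},{"dx":-0.3,"dy":0.5,"dz":0,"ax":0,"ay":0,"az":0,"grip":1},{"dx":-0.432,"dy":0.763,"dz":0,"ax":0,"ay":0,"az":0,"grip":1},{"dx":-0.432,"dy":0.763,"dz":0.2,"ax":0,"ay":0,"az":0,"grip":1},{"dx":-0.432,"dy":0.763,"dz":0.38,"ax":0,"ay":0,"az":0,"grip":1},{"dx":-0.432,"dy":0.763,"dz":0.5,"ax":0,"ay":0,"az":0,"grip":1},{"dx":-0.432,"dy":0.763,"dz":0.5,"ax":0,"ay":0,"az":0,"grip":1},{"dx":-0.432,"dy":0.763,"dz":0.5,"ax":0,"ay":0,"az":0,"grip":1}]' 20
python3 -c "
from h import *
move([.5237,.1347,.155])"
```

```text
t: 40.52
tool_pos: [0.5235, 0.1342, 0.1711]
orientation: [-179.8, -0.1, 95.2]
force: [-0.9, 1.2, 0.3]
finger_gap: 0.0003
gripper_force: 0.0
d [0.0029 0.0019 0.1075] a [0. 0. 0.] rows>= 0.4
```

```bash
python3 -m handwheel '[{"dx":0,"dy":0,"dz":0.05,"ax":0,"ay":0,"az":0,"grip":1},{"dx":0,"dy":0,"dz":0.1,"ax":0,"ay":0,"az":0,"grip":1},{"dx":0,"dy":0,"dz":0.13,"ax":0,"ay":0,"az":0,"grip":1},{"dx":0,"dy":0,"dz":0.145,"ax":0,"ay":0,"az":0,"grip":1},{"dx":0,"dy":0,"dz":0.155,"ax":0,"ay":0,"az":0,"grip":1},{"dx":0,"dy":0,"dz":0.165,"ax":0,"ay":0,"az":0,"grip":1},{"dx":0,"dy":0,"dz":0.165,"ax":0,"ay":0,"az":0,"grip":1},{"dx":0,"dy":0,"dz":0.165,"ax":0,"ay":0,"az":0,"grip":1}]' 20
```

```text
t: 41.18
tool_pos: [0.5241, 0.1345, 0.1482]
orientation: [-180.0, -0.1, 95.2]
force: [-3.0, 0.6, 3.2]
finger_gap: 0.0004
gripper_force: 1.8
```

```bash
python3 -m handwheel '[{"dx":0,"dy":0,"dz":0.008,"ax":0,"ay":0,"az":0,"grip":1},{"dx":0,"dy":0,"dz":0.016,"ax":0,"ay":0,"az":0,"grip":1},{"dx":0,"dy":0,"dz":0.022,"ax":0,"ay":0,"az":0,"grip":1},{"dx":0,"dy":0,"dz":0.022,"ax":0,"ay":0,"az":0,"grip":1},{"dx":0,"dy":0,"dz":0.022,"ax":0,"ay":0,"az":0,"grip":1}]' 20
```

```text
t: 41.6
tool_pos: [0.5243, 0.1345, 0.146]
orientation: [180.0, -0.1, 95.2]
force: [-8.3, -0.9, 17.5]
finger_gap: 0.0008
gripper_force: 8.6
```

```bash
python3 -m handwheel '[{"dx":0,"dy":0,"dz":0,"ax":0,"ay":0,"az":0,"grip":1},{"dx":0,"dy":0,"dz":-0.1,"ax":0,"ay":0,"az":0,"grip":1},{"dx":0,"dy":0,"dz":-0.4,"ax":0,"ay":0,"az":0,"grip":1},{"dx":0,"dy":0,"dz":-0.8,"ax":0,"ay":0,"az":0,"grip":1},{"dx":0,"dy":-0.6,"dz":-0.9,"ax":0,"ay":0,"az":0,"grip":1},{"dx":-0.8,"dy":-1,"dz":-0.9,"ax":0,"ay":0,"az":0,"grip":1},{"dx":-1,"dy":-1,"dz":-0.9,"ax":0,"ay":0,"az":0,"grip":1},{"dx":-1,"dy":-1,"dz":-0.9,"ax":0,"ay":0,"az":0,"grip":1},{"dx":-1,"dy":-1,"dz":-0.9,"ax":0,"ay":0,"az":0,"grip":1},{"dx":-1,"dy":-1,"dz":-0.9,"ax":0,"ay":0,"az":0,"grip":1}]' 20
python3 - <<'E'
import sys; sys.path.insert(0,'.')
from h import *
snap('top','top9'); W=cloud('top9')
for n,c,z in(('jar1',(.443,.027),.04),('bot',(.773,-.006),.1),('jar2',(.775,-.098),.06),('jarblk',(.473,-.513),.05)):
    P=W[(abs(W[...,0]-c[0])<.04)&(abs(W[...,1]-c[1])<.04)]; P=P[P[:,2]>z]; print(n,len(P),P.mean(0).round(3) if len(P) else 0,P[:,2].max() if len(P) else 0)
b=(W[...,0]>.48)&(W[...,0]<.72)&(W[...,1]>-.2)&(W[...,1]<.03)&(W[...,2]>.055)&(W[...,2]<.08); P=W[b]; print('bar',len(P),cv2.minAreaRect(P[:,:2].astype(np.float32)*1000))
a=np.radians(5.3); c,s=np.cos(a),np.sin(a); X=(W[...,0]-.5716)*c+(W[...,1]-.2394)*s; Y=-(W[...,0]-.5716)*s+(W[...,1]-.2394)*c
m=(W[...,2]>.168)&(W[...,2]<.2)&(X>-.16)&(X<-.08)&(abs(Y)<.12); A=np.stack([X[m],Y[m]],1); print('tab',m.sum(),cv2.minAreaRect((A*1000).astype(np.float32)))
im=np.load('pics/top9.npz')['im']; hsv=cv2.cvtColor(im,cv2.COLOR_RGB2HSV)
m=((hsv[...,1]<60)&(hsv[...,2]>150)&(abs(X-.04)<.07)&(abs(Y-.02)<.08)&(W[...,2]>.13)&(W[...,2]<.19)).astype(np.uint8); n,l,st_,cc=cv2.connectedComponentsWithStats(m); print('beads',[(int(st_[i,4]),W[l==i].mean(0).round(3).tolist()) for i in range(1,n) if st_[i,4]>8])
st()
E
```

```text
t: 42.43
tool_pos: [0.387, -0.0311, 0.28]
orientation: [180.0, -0.0, 95.2]
force: [0.5, -0.1, 0.8]
finger_gap: 0.0002
gripper_force: 0.0
jar1 252 [0.433 0.003 0.523] 0.5922246805014832
bot 120 [ 0.777 -0.004  0.124] 0.15933658231593664
jar2 238 [ 0.775 -0.097  0.083] 0.0932875148695196
jarblk 202 [ 0.475 -0.514  0.069] 0.07929806122352587
bar 145 ((578.4760131835938, -85.85302734375), (15.496910095214844, 126.15492248535156), 8.701425552368164)
tab 56 ((-115.94710540771484, 22.622825622558594), (12.625045776367188, 38.69904327392578), 1.4576293230056763)
beads [(167, [0.619, 0.234, 0.158]), (33, [0.63, 0.299, 0.16]), (40, [0.594, 0.282, 0.158])]
t 42.48 ('tool_pos', [0.3866, -0.0325, 0.2804]) ('orientation', [179.9307, 0.0011, 95.1176]) ('q', [-10.2297, -7.338, 103.7876, 0.0174, 83.4833, -15.3492]) ('force', [-0.98, 0.4441, 1.3221]) ('finger_gap', 0.0005) ('gripper_force', 0.0)
```

```bash
python3 -c "
from h import *
print(ctrl.finish_job())"
```

```text
the job is handed in; nothing more can be done
None
```

I handed the job in at about 42 s: all six beads are in the hopper, the tray is back on its mat, the door is seated on both pins and shut against its stop, and the start button was then pressed fully down; the last top view showed the bottle and the jars I could see upright, but the arm hid the small jar there and I did not look at it again.

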